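# Lay the after-dinner tray in the butler's pantry

### The arm

A 7-joint arm with a two-finger parallel gripper is mounted at the origin on the work surface. World frame = base frame: x ahead of the robot, y to its left, z up, the work surface at z = 0. Lengths are in m, angles in rad, forces in N, time in s.
With the tool pointing down it reaches from about 0.4 to 0.875 m from the base axis. Payload 6.5 kg.
Tool frame: the origin (TCP) lies at the very end of the fingers, on their centre line; the grasp point (between the pads) lies 19 mm behind it; z points along the fingers, y is the line along which they close (so a half turn about z gives the same grasp; the last joint's range is limited). The gripper opens to 85 mm and grips with 20 to 120 N. Pads are 22 mm wide; open, the fingers measure 114 mm over their backs; the gripper's body (76 mm by 85 mm) begins 54 mm behind the grasp point. The pads swing forward as they close: fully open they stand 13 mm farther back than shut.
Start: joints at [-1.383, 0.536, -0.004, 1.538, 0.003, 1.067, -0.071], TCP at [0.163, 0.629, 0.231] pointing down, gripper open.
Joint ranges: [-2.7, 2.7], [-0.37, 2.16], [-1.27, 1.26], [0.24, 2.4], [-1.31, 4.45], [0.19, 1.91], [-2.76, 2.76]. Speed limits (rad/s): [2.39, 2.39, 3.14, 3.14, 3.14, 3.14, 3.14].

### API

Orientations are given as a unit quaternion [w, x, y, z].
In Python, from station import sensors, read_camera, camera_info, job gives the robot as it stands.
- The arm moves only by the tool carry_out, never from a script. Its argument "deltas" is a list of rows, each a list of 2 entries, a list of its own where there are three numbers: the shift along the tool's x, y, z in units of 0.12 m (1.0 is 0.12 m), then the turn, a rotation vector about the tool's x, y, z in units of pi/2 rad (1.0 is pi/2 rad). In form: [[[x, y, z], [ax, ay, az]], ...]. A call has 1 to 20 rows; each row is the pose to reach, as a shift and turn from the pose commanded when the call began, along the tool's axes at that moment; what a row does not reach only later rows make up. A row lasts 1/10 s, in which the tool goes at most 50 mm and 8.59 degrees, less where a joint would pass 70% of its speed; a pose out of reach is approached as far as the arm can. A call with a number of a shift or a turn outside -1 to 1 is refused whole. A call with a gripper value outside its range is refused whole. "grip" is the opening, from 0 (shut) to 1 (fully open), set as the call begins (left out, the last holds). The fingers move at their own pace and stop on an object; "grip_force" is the grip in N (left out, the last holds). Time passes only in rows, so rows that repeat a pose let the fingers close. It gives the time, the measured TCP pose, the force, the opening and the grip force at its end, in the units of the state.
- sensors.get_state(): the state, without advancing time (a new reading comes with each control period).
- read_camera(name): name is "side" or "top" or "wrist"; returns the picture (480x640x3 uint8, blue, green, red); there is no depth.
- camera_info(name): a dict with "camera_matrix" (3x3 intrinsics, pixels), "cam_to_world" (4x4, takes a point from camera to world coordinates); the wrist camera has in their place "mount" (4x4, takes a point from camera to tool coordinates, whose origin is the TCP and whose axes are the flange's). Camera axes: x right, y down, z forward; pixel columns grow to the right and rows downward; lengths in m; the calibration is good to about 2 mm. A picture is of the moment at which its call begins: read the wrist's pose just before it. camera_info takes no time and is no camera call.
- job.finish_job(): hands the job in; it is judged then, once.
The state is a dict: "time": time; "q": joint angles; "joint_vel": joint speeds; "effort": joint torques, N m; "tool_pos": TCP position; "eef_rot": TCP orientation; "ft_force": force on the tool from outside, world axes, zero at the start; "moment": the same for the moment, N m; "gripper_width": finger opening in m; "gripper_force": force on a finger pad.
Only numpy, scipy, OpenCV 4.12 (cv2) and the standard library are available. Lean on these libraries where they do the work, as an engineer would, in place of code of your own. Each camera call takes 0.05 s, during which the arm holds its last target. There are 200 camera calls.

### The job

Lay the after-dinner tray: tip the steel cup over the china bowl to pour all the wrapped chocolates into it, then stand the emptied cup upright in the middle of the rubber drip mat. Move every petit four from the baking sheet to the compartments of the white platter, one in the middle of each compartment, upright and square with its sides, so that the row beside the bowl is full and the rest stand in the other row. Leave the bowl in its place and do not disturb the cream mug, the small bottle or the spoon.

Things in the scene. Friction and masses are not known exactly. Their poses are not given: they have to be found in the camera images.
- tray: silver serving tray, 244 (its x) by 330 (its y) mm, fixed: rim 14 mm high, at each y end a handle bar 34 mm high; floor 4 mm above the counter. Origin: centre of its underside. On it stand the platter and the bowl side by side along its y; which is on the left varies
- platter: white china platter on the tray, 204 (its x) by 138 (its y) mm, fixed. Ribs 6 mm wide make 2 rows of 3 square compartments 60 mm wide, centred at x = -66, 0, 66 mm in the row at y = -33 and the row at y = +33 mm of its frame. Compartment floor 6 mm, ribs 11 mm, outer walls 12 mm above its underside. Origin: centre of its underside. Its x runs away from the robot
- bowl: round blue china sweet bowl, loose, empty at the start, rim diameter 140 mm, 55 mm high, foot diameter 72 mm, wall 4 mm, inner floor 5 mm above its underside. Origin: centre of its underside, z up
- cup: tapered steel julep cup, loose, upright on the counter with the chocolates in it at the start: 96 mm high, outer diameter 56 mm at the foot, 65 mm at 62 mm height, 70 mm at the rim, wall 3 mm, inner floor 4 mm up, 0.18 kg empty. Origin: centre of its underside, z towards the mouth. They roll out when it is tipped past level
- cup_rim (a point): centre of the cup's mouth, 96 mm along the cup's z from its origin
- mat: black ribbed rubber drip mat, 150 (its x) by 130 (its y) by 6 mm, does not move. Origin: centre of its underside
- sheet: aluminium baking sheet lined with white paper, 270 (its x) by 182 (its y) mm, does not move, floor 3 mm above the counter, rim 10 mm high; the petits fours stand on it at the start. Origin: centre of its underside
- cake0: petit four, chocolate brown with an ivory rosette: 36 by 36 mm square, 30 mm high (the soft-looking rosette on top, 7 mm more, is looks only), 40 g, all alike. Origin: centre of its underside, x and y square to its sides, z up. May be absent (None)
- cake1: petit four, chocolate brown with an ivory rosette: 36 by 36 mm square, 30 mm high (the soft-looking rosette on top, 7 mm more, is looks only), 40 g, all alike. Origin: centre of its underside, x and y square to its sides, z up. May be absent (None)
- cake2: petit four, chocolate brown with an ivory rosette: 36 by 36 mm square, 30 mm high (the soft-looking rosette on top, 7 mm more, is looks only), 40 g, all alike. Origin: centre of its underside, x and y square to its sides, z up. May be absent (None)
- cake3: petit four, chocolate brown with an ivory rosette: 36 by 36 mm square, 30 mm high (the soft-looking rosette on top, 7 mm more, is looks only), 40 g, all alike. Origin: centre of its underside, x and y square to its sides, z up. May be absent (None)
- cake4: petit four, chocolate brown with an ivory rosette: 36 by 36 mm square, 30 mm high (the soft-looking rosette on top, 7 mm more, is looks only), 40 g, all alike. Origin: centre of its underside, x and y square to its sides, z up. May be absent (None)
- cake5: petit four, chocolate brown with an ivory rosette: 36 by 36 mm square, 30 mm high (the soft-looking rosette on top, 7 mm more, is looks only), 40 g, all alike. Origin: centre of its underside, x and y square to its sides, z up. May be absent (None)
- ball0: foil-wrapped chocolate ball, 23 mm across, 10 g, in the cup at the start. Origin: its middle. Always there
- ball1: foil-wrapped chocolate ball, 23 mm across, 10 g, in the cup at the start. Origin: its middle. Always there
- ball2: foil-wrapped chocolate ball, 23 mm across, 10 g, in the cup at the start. Origin: its middle. Always there
- ball3: foil-wrapped chocolate ball, 23 mm across, 10 g, in the cup at the start. Origin: its middle. May be absent (None)
- ball4: foil-wrapped chocolate ball, 23 mm across, 10 g, in the cup at the start. Origin: its middle. May be absent (None)
- ball5: foil-wrapped chocolate ball, 23 mm across, 10 g, in the cup at the start. Origin: its middle. May be absent (None)
- jug: white china cream mug, 64 mm across, 75 mm high, loose bystander. Origin: centre of its underside
- cordial: small amber bottle, 60 mm across, 150 mm high, loose bystander. Origin: centre of its underside
- spoon: steel spoon 150 mm long lying on the counter in front of the tray, loose bystander. Origin: under its middle, x along it

How it is judged:
By the outcome, as a careful person would: the job done as asked, in the order asked, and still so for the second after the job is handed in, with the robot touching nothing.
Of cake0, cake1, cake2, cake3, cake4, cake5 only 4 to 6 are there at a start; the rules pass over those that are not, and their reading is None.
Of ball3, ball4, ball5 only 1 to 3 are there at a start; the rules pass over those that are not, and their reading is None.
At some moment in a run one of cake0, cake1, cake2, cake3, cake4, cake5, cup may be knocked a few centimetres aside while the robot is not near it.
It also fails if it takes over 210 s, if anything falls off the work surface, if the arm or the gripper's body presses on something with over 40 N, if the wrist force passes 120 N, or if a joint passes its speed limit or range.

## Working session

There is one attempt and no reset: what is moved stays moved. The work goes in short steps, Python scripts to look and compute and a tool call to move; the robot and the scene stay as the last step left them, time stands still between calls to the robot, and variables do not carry over. Pictures are saved under pics/ and viewed, at most 14 in all, crops included, and the job is handed in when it is done.

Besides the shell and the picture viewer there is one more tool, called after "Request:" as a command line: name --argument value ..., lists and objects as JSON in quotes. carry_out: Moves the arm, as the interface text tells. Shifts and turns lie within -1 to 1; 1 stands for 0.12 m of shift or pi/2 rad of turn. Its arguments: {"type":"object","properties":{"deltas":{"type":"array","items":{"type":"array"}},"grip":{"type":"number"},"grip_force":{"type":"number"}},"required":["deltas"]}

```bash
ls; mkdir -p pics; python3 - <<'E'
from station import sensors, read_camera, camera_info, job
import cv2,numpy as np
np.set_printoptions(precision=4,suppress=True)
s=sensors.get_state();print(s)
for n in("top","side","wrist"):
    i=camera_info(n);print(n,i)
    cv2.imwrite(f"pics/{n}0.png",read_camera(n))
E
```

```text
pics
{'time': 0.0, 'q': array([-1.3832,  0.5372, -0.0044,  1.5389,  0.0027,  1.0673, -0.0712]), 'joint_vel': array([ 0.0006, -0.    ,  0.002 , -0.0008,  0.0009,  0.0013, -0.0007]), 'effort': array([ -0.0001, -58.3405,   1.0486, -25.9114,   0.0123,   0.0095,
        -0.    ]), 'tool_pos': array([0.1631, 0.6285, 0.2304]), 'eef_rot': array([-0.    ,  0.1265,  0.992 , -0.0009]), 'ft_force': array([ 0.2725, -1.002 , -0.9117]), 'moment': array([-0.0276, -0.0276, -0.0216]), 'gripper_force': 0.0, 'gripper_width': 0.08577874144706406}
top {'camera_matrix': array([[593.748 ,   0.    , 323.4266],
       [  0.    , 593.748 , 233.3333],
       [  0.    ,   0.    ,   1.    ]]), 'cam_to_world': array([[-0.0275, -0.9886,  0.1482,  0.3822],
       [-0.9993,  0.031 ,  0.0218, -0.0209],
       [-0.0262, -0.1475, -0.9887,  1.2259],
       [ 0.    ,  0.    ,  0.    ,  1.    ]])}
side {'camera_matrix': array([[564.8301,   0.    , 315.1738],
       [  0.    , 564.8301, 229.3408],
       [  0.    ,   0.    ,   1.    ]]), 'cam_to_world': array([[ 0.9989, -0.0216,  0.0426,  0.4881],
       [-0.0447, -0.7388,  0.6725, -0.8331],
       [ 0.017 , -0.6736, -0.7389,  1.0228],
       [ 0.    ,  0.    ,  0.    ,  1.    ]])}
wrist {'camera_matrix': array([[365.6438,   0.    , 327.2432],
       [  0.    , 365.6438, 236.7616],
       [  0.    ,   0.    ,   1.    ]]), 'mount': array([[ 0.0001, -0.9642, -0.2651,  0.0668],
       [ 1.    ,  0.0002, -0.0005, -0.0014],
       [ 0.0006, -0.2651,  0.9642, -0.1423],
       [ 0.    ,  0.    ,  0.    ,  1.    ]])}
```

View pics/top0.png

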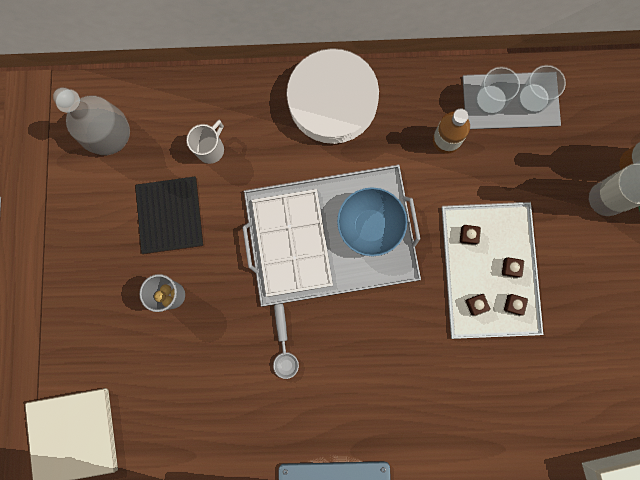

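View pics/side0.png

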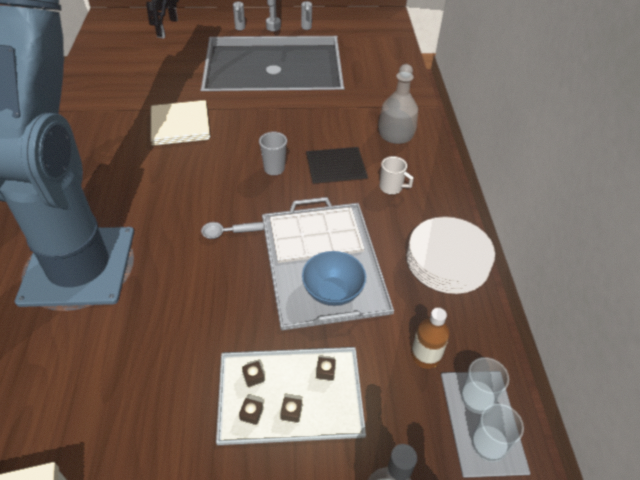

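```bash
cat > h.py <<'E'
import numpy as np, cv2
from scipy.spatial.transform import Rotation as R
np.set_printoptions(precision=4,suppress=True)
from station import sensors, read_camera, camera_info
def rot(q): return R.from_quat([q[1],q[2],q[3],q[0]])
def cam(n):
    i=camera_info(n)
    if n=="wrist":
        s=sensors.get_state();T=np.eye(4);T[:3,:3]=rot(s["eef_rot"]).as_matrix();T[:3,3]=s["tool_pos"]
        return i["camera_matrix"],T@i["mount"]
    return i["camera_matrix"],i["cam_to_world"]
def p2w(c,px,z):
    K,T=c;px=np.atleast_2d(px).astype(float)
    d=np.c_[px,np.ones(len(px))]@np.linalg.inv(K).T@T[:3,:3].T;o=T[:3,3]
    return o+d*((z-o[2])/d[:,2])[:,None]
def w2p(c,P):
    K,T=c;p=(np.atleast_2d(P)-T[:3,3])@T[:3,:3]@K.T
    return p[:,:2]/p[:,2:]
def rect_fit(mask,c,z):
    """largest blob's min-area rectangle on plane z: centre, (long,short), yaw of long side (rad)"""
    cs,_=cv2.findContours(mask.astype(np.uint8),cv2.RETR_EXTERNAL,cv2.CHAIN_APPROX_NONE)
    k=max(cs,key=cv2.contourArea)[:,0]
    w=p2w(c,k,z)[:,:2]
    (x,y),(a,b),t=cv2.minAreaRect((w*1000).astype(np.float32))
    if a<b:a,b,t=b,a,t+90
    return np.array([x,y])/1000,(a,b),np.deg2rad((t+90)%180-90)
E
python3 - <<'E'
from h import *
c=cam("top");im=cv2.imread("pics/top0.png");hsv=cv2.cvtColor(im,cv2.COLOR_BGR2HSV)
H,S,V=[hsv[...,i].astype(int) for i in range(3)]
def win(x0,x1,y0,y1):
    m=np.zeros(im.shape[:2],bool);m[y0:y1,x0:x1]=1;return m
k=np.ones((3,3),np.uint8)
cl=lambda m:cv2.morphologyEx(m.astype(np.uint8),cv2.MORPH_CLOSE,np.ones((7,7),np.uint8))
print("BGR platter,tray,mat,bowl",im[215,272],im[275,370],im[215,170],im[200,345],im[250,450])
print("mat",rect_fit(cv2.morphologyEx((win(120,215,165,265)&(V<55)).astype(np.uint8),cv2.MORPH_OPEN,k),c,.006))
print("bowl",rect_fit(cl(win(320,420,175,270)&(H>95)&(H<125)&(S>80)),c,.057))
m=win(240,345,180,305)&(V>215)&(S<25);print("platter",m.sum(),rect_fit(cl(m),c,.016))
m=win(440,550,195,345)&(V>200)&(S<45);print("sheet",rect_fit(cl(m),c,.003))
m=(win(446,540,210,335)&(V<110)).astype(np.uint8)
# rosettes: ivory surrounded by brown
f=cv2.morphologyEx(m,cv2.MORPH_CLOSE,np.ones((13,13),np.uint8))
n,l,st,ce=cv2.connectedComponentsWithStats(f)
for i in range(1,n):
    if st[i,4]>80: print("cake",st[i],p2w(c,ce[i],.033))
# overlay
o=cv2.resize(im[160:345,120:440],None,fx=2.5,fy=2.5,interpolation=cv2.INTER_CUBIC);cv2.imwrite("pics/c1.png",o)
E
```

```text
BGR platter,tray,mat,bowl [207 216 223] [177 177 179] [42 42 44] [165 138  98] [208 223 225]
mat (array([0.6151, 0.3311]), (149.4976348876953, 130.5389862060547), np.float64(0.10684441671494659))
bowl (array([ 0.5788, -0.0915]), (137.48025512695312, 135.41845703125), np.float64(1.537334240330269))
platter 5180 (array([0.5484, 0.0721]), (202.5655975341797, 136.7093505859375), np.float64(0.13574132076133877))
sheet (array([ 0.4806, -0.3364]), (271.0741271972656, 182.57730102539062), np.float64(0.013546038847525444))
cake [ 502  210   38  106 1668] [[ 0.4733 -0.3937  0.033 ]]
cake [459 225  22  20 361] [[ 0.5493 -0.2893  0.033 ]]
cake [446 268   5  67 193] [[ 0.4002 -0.2359  0.033 ]]
cake [465 294  25  22 366] [[ 0.4091 -0.2953  0.033 ]]
```

View pics/c1.png

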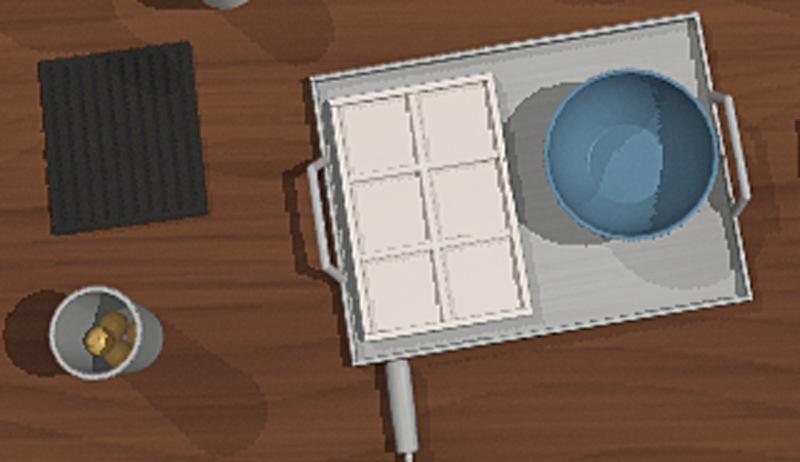

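```bash
python3 - <<'E'
from h import *
c=cam("top");s=cam("side")
w=p2w(c,[158.8+.2,293],.096);print("cup",w,w2p(s,w),w2p(s,[[w[0,0],w[0,1],0]]))
im=cv2.imread("pics/side0.png");hsv=cv2.cvtColor(im,cv2.COLOR_BGR2HSV)
H,S,V=[hsv[...,i].astype(int) for i in range(3)]
def win(x0,x1,y0,y1):
    m=np.zeros(im.shape[:2],bool);m[y0:y1,x0:x1]=1;return m
cl=lambda m:cv2.morphologyEx(m.astype(np.uint8),cv2.MORPH_CLOSE,np.ones((7,7),np.uint8))
m=cl(win(240,310,120,185)&(S<70)&(V>60));print("cup side bbox",cv2.boundingRect(cv2.findContours(m,0,1)[0][0]),cv2.boundingRect(m))
print("mat side",rect_fit(cl(win(300,372,140,190)&(V<50)),s,.006))
print("platter side",rect_fit(cl(win(264,366,200,268)&(V>200)&(S<40)),s,.016))
cv2.imwrite("pics/c2.png",cv2.resize(im[120:190,235:335],None,fx=5,fy=5,interpolation=cv2.INTER_CUBIC))
E
```

```text
cup [[0.4463 0.3212 0.096 ]] [[272.9584 141.2522]] [[274.314  169.2045]]
cup side bbox (309, 165, 1, 1) (259, 131, 51, 45)
mat side (array([0.6115, 0.3656]), (128.6618194580078, 50.68744659423828), np.float64(0.11089386134333135))
platter side (array([0.5478, 0.0715]), (206.7841339111328, 144.59788513183594), np.float64(0.13731935189813))
```

View pics/c2.png

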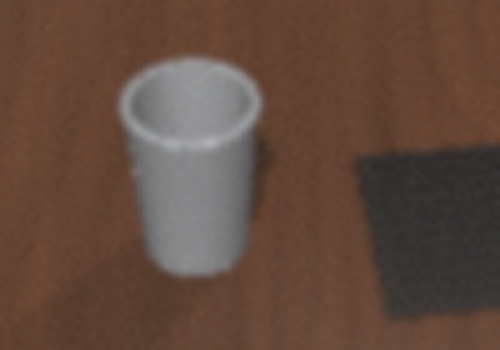

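```bash
cat >> h.py <<'E'
def orient(psi,p,roll=0):
    """tool frame: heading psi, pitched p below level, tool x on top, then rolled about tool z (all deg)"""
    a,b=np.deg2rad([psi,p]);z=np.array([np.cos(a)*np.cos(b),np.sin(a)*np.cos(b),-np.sin(b)])
    x=np.array([np.cos(a)*np.sin(b),np.sin(a)*np.sin(b),np.cos(b)])
    return R.from_matrix(np.c_[x,np.cross(z,x),z])*R.from_rotvec([0,0,np.deg2rad(roll)])
def plan(pos,Rt=None,start=None):
    """print the call totals (shift/0.12, turn/(pi/2)) from the pose now, or from start, to the target"""
    s=sensors.get_state();p0,R0=start or (s["tool_pos"],rot(s["eef_rot"]))
    Rt=Rt or R0
    d=R0.inv().apply(np.asarray(pos)-p0)/.12;w=(R0.inv()*Rt).as_rotvec()/(np.pi/2)
    print("shift",np.round(d,3),"turn",np.round(w,3),"min rows %.1f"%max(np.linalg.norm(d)*.12/.05,np.linalg.norm(w)*90/8.59))
    return np.asarray(pos,float),Rt
E
python3 - <<'E'
from h import *
cup=np.array([.446,.321,0]);psi=35.7
for p in(30,45):
    Rt=orient(psi,p);h=Rt.as_matrix()[:,2]
    g=cup+[0,0,.066]+.019*h; print(p,g)
    plan(g+[0,0,.15],Rt)
E
```

```text
30 [0.4594 0.3306 0.0565]
shift [-3.013 -1.785  0.204] turn [-0.741  0.348  1.282] min rows 15.9
45 [0.4569 0.3288 0.0526]
shift [-2.997 -1.804  0.236] turn [-0.56   0.264  1.352] min rows 15.6
```

Request:
carry_out --deltas '[[[-0.33, -0.2, 0], [0, 0, 0]], [[-0.67, -0.4, 0], [0, 0, 0]], [[-1, -0.6, 0], [0, 0, 0]], [[-1, -0.6, 0], [0, 0, 0]]]' --grip 1

```text
time: 0.55
tool_pos: [0.2683, 0.5235, 0.2311]
eef_rot: [0.002, 0.132, 0.991, -0.002]
ft_force: [0.7, 0.5, 0.2]
gripper_width: 0.0851
gripper_force: 0.0
```

Request:
carry_out --deltas '[[[-0.33, -0.2, 0], [0, 0, 0]], [[-0.67, -0.4, 0], [0, 0, 0]], [[-1, -0.6, 0], [0, 0, 0]], [[-1, -0.6, 0], [0, 0, 0]]]'

```text
time: 0.95
tool_pos: [0.3654, 0.4233, 0.2312]
eef_rot: [0.002, 0.132, 0.991, -0.002]
ft_force: [-0.5, 0.1, 0.4]
gripper_width: 0.0852
gripper_force: 0.0
```

Request:
carry_out --deltas '[[[-0.33, -0.2, 0], [0, 0, 0]], [[-0.67, -0.4, 0], [0, 0, 0]], [[-1, -0.6, 0], [0, 0, 0]], [[-1, -0.6, 0], [0, 0, 0]]]'

```text
time: 1.35
tool_pos: [0.4627, 0.3231, 0.2313]
eef_rot: [0.002, 0.132, 0.991, -0.002]
ft_force: [-0.8, 0.3, -0.7]
gripper_width: 0.0853
gripper_force: 0.0
```

Request:
carry_out --deltas '[[[0, 0, 0], [0, 0, 0.09]], [[0, 0, 0], [0, 0, 0.18]], [[0, 0, 0], [0, 0, 0.27]], [[0, 0, 0], [0, 0, 0.36]], [[0, 0, 0], [0, 0, 0.45]], [[0, 0, 0], [0, 0, 0.54]], [[0, 0, 0], [0, 0, 0.63]], [[0, 0, 0], [0, 0, 0.72]], [[0, 0, 0], [0, 0, 0.81]], [[0, 0, 0], [0, 0, 0.9]], [[0, 0, 0], [0, 0, 0.95]], [[0, 0, 0], [0, 0, 0.95]], [[0, 0, 0], [0, 0, 0.95]]]'

```text
time: 2.65
tool_pos: [0.4571, 0.3301, 0.2311]
eef_rot: [0.0, 0.765, 0.644, -0.0]
ft_force: [-0.1, -0.0, -0.6]
gripper_width: 0.0856
gripper_force: 0.0
```

Request:
carry_out --deltas '[[[0, 0, 0], [0, 0, 0.09]], [[0, 0, 0], [0, 0, 0.18]], [[0, 0, 0], [0, 0, 0.27]], [[0, 0, 0], [0, 0, 0.36]], [[0, 0, 0], [0, 0, 0.45]], [[0, 0, 0], [0, 0, 0.49]], [[0, 0, 0], [0, 0, 0.49]]]'

```text
time: 3.35
tool_pos: [0.4573, 0.3299, 0.2312]
eef_rot: [0.0, 0.951, 0.309, -0.0]
ft_force: [-0.7, 0.9, 1.2]
gripper_width: 0.0857
gripper_force: 0.0
```

```bash
python3 - <<'E'
from h import *
s=sensors.get_state();print(s["time"],s["q"],s["tool_pos"],rot(s["eef_rot"]).as_matrix())
E
```

```text
3.35 [-1.1562  0.4378  0.5968  1.7982 -0.2881  0.9937 -1.3877] [0.4573 0.3299 0.2312] [[ 0.8096  0.5869 -0.0001]
 [ 0.5869 -0.8096 -0.0003]
 [-0.0003  0.0001 -1.    ]]
```

Request:
carry_out --deltas '[[[0, 0, 0], [0, 0.09, 0]], [[0, 0, 0], [0, 0.18, 0]], [[0, 0, 0], [0, 0.27, 0]], [[0, 0, 0], [0, 0.36, 0]], [[0, 0, 0], [0, 0.45, 0]], [[0, 0, 0], [0, 0.54, 0]], [[0, 0, 0], [0, 0.6, 0]], [[0, 0, 0], [0, 0.6, 0]], [[0, 0, 0], [0, 0.6, 0]]]'

```text
time: 4.25
tool_pos: [0.4521, 0.2899, 0.2665]
eef_rot: [-0.143, 0.886, 0.312, 0.312]
ft_force: [10.1, -39.9, -15.8]
gripper_width: 0.0856
gripper_force: 0.0
```

```bash
python3 - <<'E'
from h import *
s=sensors.get_state();print(s["time"],s["q"],s["tool_pos"],rot(s["eef_rot"]).as_matrix())
c=cam("top");cv2.imwrite("pics/t1.png",read_camera("top"))
cup=np.array([.446,.321,0])
for p in(36,30):
    Rt=orient(35.7,p);h=Rt.as_matrix()[:,2];g=cup+[0,0,.066]+.019*h;print(g);plan(g,Rt)
E
```

```text
4.25 [-1.7709  0.0257  1.2599  2.3962 -1.3068  0.191  -0.1777] [0.4521 0.2899 0.2665] [[ 0.6109  0.642   0.4633]
 [ 0.463  -0.7644  0.4486]
 [ 0.6422 -0.0595 -0.7642]]
[0.4585 0.33   0.0548]
shift [-0.968 -0.108  1.527] turn [-0.065  0.154  0.007] min rows 4.3
[0.4594 0.3306 0.0565]
shift [-0.952 -0.108  1.523] turn [-0.065  0.22   0.004] min rows 4.3
```

View pics/t1.png

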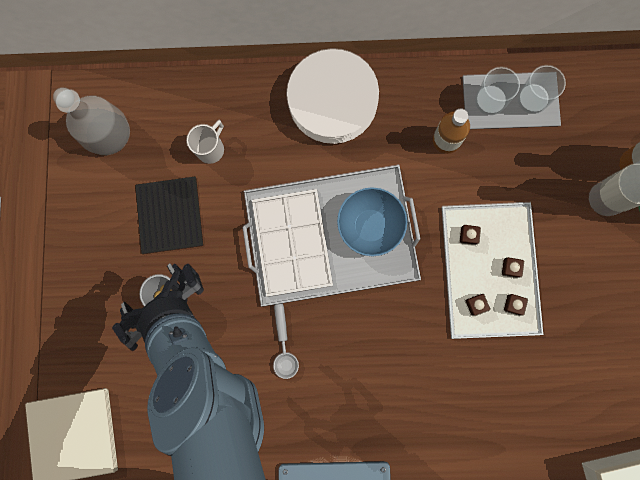

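```bash
cat > k.py <<'E'
from h import *
from itertools import product
from scipy.optimize import least_squares
def chain(q,sg):
    out=[R.identity()]
    for i,(a,s) in enumerate(zip("zyzyzyz",sg)): out.append(out[-1]*R.from_euler(a,s*q[i]))
    return out
Q=np.array([[-1.3832,.5372,-.0044,1.5389,.0027,1.0673,-.0712],[-1.1562,.4378,.5968,1.7982,-.2881,.9937,-1.3877],[-1.7709,.0257,1.2599,2.3962,-1.3068,.191,-.1777]])
P=np.array([[.1631,.6285,.2304],[.4573,.3299,.2312],[.4521,.2899,.2665]])
M=[rot([-0.,.1265,.992,-.0009]).as_matrix(),np.array([[.8096,.5869,-.0001],[.5869,-.8096,-.0003],[-.0003,.0001,-1]]),np.array([[.6109,.642,.4633],[.463,-.7644,.4486],[.6422,-.0595,-.7642]])]
E
python3 - <<'E'
from k import *
best=[]
for sg in product((1,-1),repeat=7):
    # tool offset rotation about z, base yaw free
    f=lambda v:np.concatenate([((R.from_euler("z",v[0])*chain(q,sg)[-1]*R.from_euler("z",v[1])).as_matrix()-m).ravel() for q,m in zip(Q,M)])
    for v0 in product((0,1.5,3,4.5),repeat=2):
        r=least_squares(f,v0);best.append((r.cost,sg,r.x))
best.sort(key=lambda t:t[0])
for b in best[:6]:print(b)
E
```

```text
(np.float64(1.1480279869884744e-08), (-1, 1, -1, 1, -1, 1, -1), array([0.0001, 1.5708]))
(np.float64(1.1480279869887639e-08), (-1, 1, -1, 1, -1, 1, -1), array([0.0001, 1.5708]))
(np.float64(1.1480279869888769e-08), (-1, 1, -1, 1, -1, 1, -1), array([6.2833, 1.5708]))
(np.float64(1.1480279869888774e-08), (-1, 1, -1, 1, -1, 1, -1), array([0.0001, 1.5708]))
(np.float64(1.1480279869891705e-08), (-1, -1, -1, -1, -1, -1, -1), array([3.1417, 4.7124]))
(np.float64(1.1480279869894231e-08), (-1, -1, -1, -1, -1, -1, -1), array([-3.1415, -1.5708]))
```

```bash
cat >> k.py <<'E'
SG=(-1,1,-1,1,-1,1,-1)
def basis(q):
    C=[c.as_matrix() for c in chain(q,SG)]
    return np.c_[[0,0,1],C[2][:,2],C[4][:,2],C[6][:,2],C[1][:,1],C[3][:,1],C[5][:,1]]
E
python3 - <<'E'
from k import *
A=np.vstack([basis(q) for q in Q]);b=P.ravel()
for cols in([0,1,2,3],[0,1,2,3,4],[0,1,2,3,4,5,6]):
    x,*_=np.linalg.lstsq(A[:,cols],b,rcond=None);print(cols,x,np.abs(A[:,cols]@x-b).max())
C=lambda q:[c.as_matrix() for c in chain(q,SG)]
A2=np.vstack([np.c_[basis(q)[:,:4],C(q)[3][:,0],C(q)[5][:,0]] for q in Q]);x,*_=np.linalg.lstsq(A2,b,rcond=None);print(x,np.abs(A2@x-b).max())
E
```

```text
[0, 1, 2, 3] [0.4497 0.4121 0.4991 0.3172] 0.044543844773843544
[0, 1, 2, 3, 4] [ 0.3166  0.5064  0.4388  0.3056 -0.0472] 0.006749381768255236
[0, 1, 2, 3, 4, 5, 6] [ 0.3485  0.5042  0.4462  0.3353 -0.0245 -0.0202 -0.0003] 1.8780131475187867e-05
[ 0.4123  0.3712  0.4345  0.2607  0.0767 -0.0111] 0.045765739272715766
```

```bash
cat >> k.py <<'E'
X=np.array([.3485,.5042,.4462,.3353,-.0245,-.0202,-.0003])
LO=np.array([-2.7,-.37,-1.27,.24,-1.31,.19,-2.76]);HI=np.array([2.7,2.16,1.26,2.4,4.45,1.91,2.76])
def fk(q): return basis(q)@X, chain(q,SG)[-1]*R.from_euler("z",np.pi/2)
def ik(pos,Rt,q0=None,n=12,seed=0):
    rg=np.random.default_rng(seed);best=None
    def f(q):
        p,r=fk(q);return np.r_[(p-pos)*10,(Rt.inv()*r).as_rotvec()*2,.003*(q-(q0 if q0 is not None else (LO+HI)/2))]
    for i in range(n):
        s=np.clip(q0,LO+.01,HI-.01) if q0 is not None and i==0 else rg.uniform(LO,HI)
        r=least_squares(f,s,bounds=(LO+.03,HI-.03))
        e=np.abs(r.fun[:6]).max()
        if best is None or r.cost<best[0]: best=(r.cost,e,r.x)
        if q0 is not None and i==0 and e<.02: break
    return best[1],best[2]
def pts(q):
    B=basis(q)*X; s=B.T
    return np.array([s[0]+s[4]+s[1]*1,s[0]+s[4]+s[1]+s[5]+s[2], s.sum(0)])  # elbow, wrist, tcp
E
cat > a.py <<'E'
from k import *
cup=np.array([.446,.321,0])
for p in (20,35,50):
  for psi in range(-60,181,20):
    for roll in (0,180):
        Rt=orient(psi,p,roll);h=Rt.as_matrix()[:,2];g=cup+[0,0,.066]+.019*h
        e,q=ik(g,Rt,n=8)
        if e<.03: print(p,psi,roll,"%.3f"%e,q,"wrist",pts(q)[1],"marg %.2f"%np.minimum(q-LO,HI-q).min())
E
python3 a.py
```

```text
Traceback (most recent call last):
  File "a.py", line 7, in <module>
    e,q=ik(g,Rt,n=8)
        ~~^^^^^^^^^^
  File "k.py", line 24, in ik
    r=least_squares(f,s,bounds=(LO+.03,HI-.03))
ValueError: Initial guess is outside of provided bounds
```

```bash
sed -i 's/rg.uniform(LO,HI)/rg.uniform(LO+.05,HI-.05)/; s/LO+.01,HI-.01/LO+.04,HI-.04/' k.py; time timeout 300 python3 a.py
```

```text
20 -60 0 0.000 [-0.8107  1.1868 -0.5288  1.5509  1.1765  1.8486  1.7644] wrist [0.2971 0.5783 0.1741] marg 0.06
20 -60 180 0.000 [-1.0113  1.1194 -0.2244  1.5648  0.9926  1.6461 -1.2902] wrist [0.2971 0.5783 0.1741] marg 0.26
20 -40 0 0.000 [-0.9061  1.0978 -0.4452  1.8089  1.3559  1.6662  1.748 ] wrist [0.2181 0.5118 0.1741] marg 0.24
20 -40 180 0.000 [-1.0068  1.066  -0.3122  1.815   1.2854  1.5615 -1.3765] wrist [0.2181 0.5118 0.1741] marg 0.35
20 -20 0 0.000 [-1.0183  1.0297 -0.3196  2.0631  1.5978  1.4921  1.6524] wrist [0.1666 0.4224 0.1742] marg 0.34
20 -20 180 0.000 [-0.9038  1.0644 -0.4541  2.0568  1.6539  1.6086 -1.4713] wrist [0.1666 0.4224 0.1742] marg 0.30
20 0 0 0.000 [-1.1378  1.0166 -0.132   2.294   1.9556  1.3863  1.4541] wrist [0.1488 0.3207 0.1742] marg 0.11
20 0 180 0.000 [-0.681   1.1428 -0.614   2.2715  2.1118  1.7861 -1.4311] wrist [0.1488 0.3207 0.1741] marg 0.12
20 60 0 0.000 [ 0.322   1.2125 -0.6757  2.37    3.7616  0.9626  2.3185] wrist [0.2976 0.0634 0.174 ] marg 0.03
20 60 180 0.000 [ 0.7955  1.7361 -1.1575  2.3546  3.1714  0.5901  0.2311] wrist [0.2973 0
[... 5898 characters left out ...]
147  1.2251 -1.1212  1.6494  0.4336  1.0413  0.0855] wrist [0.6016 0.1905 0.3085] marg 0.15
50 140 180 0.000 [-0.1777  0.8767 -0.286   1.6801 -0.4696  1.0041 -2.3348] wrist [0.6018 0.1906 0.3084] marg 0.43
50 160 0 0.000 [ 0.1676  1.2292 -1.0628  1.4934  0.4177  1.2845  0.3556] wrist [0.6369 0.2516 0.3085] marg 0.21
50 160 180 0.000 [-0.2666  0.9381 -0.2703  1.5234 -0.2991  1.2095 -2.224 ] wrist [0.637  0.2517 0.3084] marg 0.54
50 180 0 0.000 [ 0.0196  1.2318 -1.005   1.3709  0.4532  1.4848  0.6039] wrist [0.6491 0.3212 0.3085] marg 0.26
50 180 180 0.000 [-0.363   0.9886 -0.2619  1.3998 -0.1436  1.3739 -2.0762] wrist [0.6492 0.3213 0.3084] marg 0.54
real	3m20.530s
user	3m20.851s
sys	0m0.163s
```

```bash
cat > sim.py <<'E'
from k import *
from scipy.spatial.transform import Slerp
def follow(q,legs,steps=8,verbose=1):
    """legs: (name,pos,R); local IK along straight lines"""
    ok=True
    for name,pos,Rt in legs:
        p0,R0=fk(q);rv=(R0.inv()*Rt).as_rotvec()
        for t in np.linspace(0,1,steps+1)[1:]:
            pt=p0+t*(np.asarray(pos)-p0);rt=R0*R.from_rotvec(t*rv);qp=q
            f=lambda x:np.r_[(fk(x)[0]-pt)*10,(rt.inv()*fk(x)[1]).as_rotvec()*2,.01*(x-qp)]
            r=least_squares(f,np.clip(q,LO+.011,HI-.011),bounds=(LO+.01,HI-.01));q=r.x
        e=np.abs(r.fun[:6]).max();ok&=e<.05
        if verbose:print(name,"err %.3f"%e,q,"marg %.2f"%np.minimum(q-LO,HI-q).min(),"wrist",pts(q)[1])
        if not ok:break
    return ok,q
cup=np.array([.446,.321,0]);bowl=np.array([.579,-.0915,0]);mat=np.array([.615,.331,.006])
def tcp(base,psi,p,hg=.066,roll=180):
    Rt=orient(psi,p,roll);return base+[0,0,hg]+.019*Rt.as_matrix()[:,2],Rt
def pour(psi,p,rho,pg,zm,off=(0,0)):
    """tool pose whose cup mouth centre is at bowl + off, height zm; pg: pitch at the grasp"""
    Rt=orient(psi,p,180+rho);ax=Rt.apply(orient(0,pg,180).inv().apply([0,0,1]))
    m=bowl+[off[0],off[1],zm];return m-.030*ax+.019*Rt.as_matrix()[:,2],Rt,ax
E
cat > b.py <<'E'
from sim import *
s=sensors.get_state();q0=s["q"]
for psi in(-60,-40):
  for p in(40,):
    g,Rg=tcp(cup,psi,p);up=np.array([0,0,.14])
    print("----",psi,p)
    ok,q=follow(q0,[("down",[.457,.33,.28],orient(36,90)),("B",[.457,.33,.28],orient(psi,90,180)),("C",g+up,Rg),("D",g,Rg),("E",g+up,Rg)])
    if not ok: continue
    ok,qm=follow(q,[("mat+",tcp(mat,psi,p)[0]+up,Rg),("mat",tcp(mat,psi,p)[0],Rg)])
    for psi2 in(-100,-70,-40,-20):
      for p2 in(0,15):
        ps=[pour(psi2,p2,r,p,.125) for r in(0,-75,-150)]
        hi,Rh=tcp(bowl+[0,0,.13],psi2,p2);print("  pour",psi2,p2,"axis",ps[2][2])
        follow(q,[("F",ps[1][0]+[0,0,.06],ps[0][1]),("G1",ps[1][0],ps[1][1]),("G2",ps[2][0],ps[2][1])],steps=5)
E
python3 b.py
```

```text
---- -60 40
down err 0.000 [-1.4908  0.557   1.1282  1.761  -0.5435  1.1779 -1.1444] marg 0.13 wrist [0.4569 0.3303 0.6153]
B err 0.000 [-1.2781  0.4123  0.7621  1.7515 -0.315   1.1042  0.1095] marg 0.50 wrist [0.4569 0.3303 0.6153]
C err 0.000 [-1.7071  0.9338  0.9525  1.7528  0.1019  1.0946 -0.4098] marg 0.31 wrist [0.3247 0.5309 0.4091]
D err 0.000 [-1.6426  1.1425  0.8278  1.7434  0.008   0.9334 -0.4998] marg 0.43 wrist [0.3246 0.5309 0.2691]
E err 0.000 [-1.7072  0.9339  0.9527  1.7528  0.1017  1.0946 -0.4097] marg 0.31 wrist [0.3247 0.5309 0.4091]
mat+ err 0.000 [-1.3868  1.0483  0.9153  1.4174  0.1021  1.1323 -0.2519] marg 0.34 wrist [0.4937 0.541  0.4151]
mat err 0.000 [-1.3539  1.2329  0.8385  1.4131  0.0403  1.0016 -0.3552] marg 0.42 wrist [0.4937 0.5409 0.2751]
  pour -100 0 axis [ 0.4888  0.5665 -0.6634]
F err 0.000 [-1.0499  1.5215  1.0769  1.6439  0.2166  1.2188 -0.5316] marg 0.18 wrist [0.6086 0.2049 0.1788]
G1 err 0.000 [-0.8775  1.4003  0.7299  1.5811  0.5014  1.3391  0.4512] marg 0.53 wrist [0.6085 0.2049 0.1189]
G2 err 0.000 [-0.7053  1.2421  0.4753  1.5692  0.7507
[... 4871 characters left out ...]
1 0.0907 0.1452]
  pour -40 15 axis [-0.361   0.8029 -0.4744]
F err 0.000 [-0.7094  0.8709  0.4144  2.39    2.1084  1.0667 -1.7998] marg 0.01 wrist [0.3437 0.0767 0.2562]
G1 err 0.000 [-0.9388  1.1907  0.6499  2.3536  2.1574  0.8694 -0.838 ] marg 0.05 wrist [0.3436 0.0767 0.1963]
G2 err 0.000 [-1.1898  1.4365  0.9982  2.3576  2.4661  0.5291  0.0161] marg 0.04 wrist [0.3557 0.0806 0.2213]
  pour -20 0 axis [-0.473   0.5798 -0.6634]
F err 0.090 [-0.0499  1.0619 -0.0909  2.39    2.6431  1.9    -1.6463] marg 0.01 wrist [ 0.3048 -0.0017  0.1688]
  pour -20 15 axis [-0.6138  0.631  -0.4744]
F err 0.139 [ 0.9477  1.5004 -1.26    2.39    3.0001  1.7653 -0.3187] marg 0.01 wrist [0.319  0.0006 0.2489]
```

```bash
python3 - <<'E'
from sim import *
g,Rg=tcp(cup,-60,40)
a=plan([.457,.33,.28],orient(36,90));b=plan([.457,.33,.28],orient(-60,90,180),a)
c=plan(g+[0,0,.14],Rg,b);d=plan(g,Rg,c);print(g)
E
```

```text
shift [ 0.236 -0.23   0.093] turn [-0.054 -0.446  0.033] min rows 4.7
shift [0. 0. 0.] turn [-0.    -0.    -0.933] min rows 9.8
shift [-0.14  -0.117  0.718] turn [ 0.    -0.556 -0.   ] min rows 5.8
shift [0.894 0.    0.75 ] turn [0. 0. 0.] min rows 2.8
[0.4533 0.3084 0.0538]
```

Request:
carry_out --deltas '[[[0, 0, 0], [0, -0.1, 0]], [[0, 0, 0], [0, -0.2, 0]], [[0, 0, 0], [0, -0.3, 0]], [[0, 0, 0], [0, -0.4, 0]], [[0, 0, 0], [0, -0.45, 0]], [[0, 0, 0], [0, -0.45, 0]], [[0, 0, 0], [0, -0.45, 0]]]'

```text
time: 5.0
tool_pos: [0.4542, 0.2915, 0.2653]
eef_rot: [-0.026, 0.94, 0.34, -0.017]
ft_force: [0.2, 0.1, 0.2]
gripper_width: 0.085
gripper_force: 0.0
```

```bash
python3 - <<'E'
from sim import *
s=sensors.get_state();print(s["q"],s["ft_force"])
g,Rg=tcp(cup,-60,40)
a=plan([.457,.33,.28],orient(36,90));b=plan([.457,.33,.28],orient(-60,90,180),a)
E
```

```text
[-1.3976  0.5181  1.0824  1.818  -0.5548  1.1628 -0.9931] [0.1624 0.1046 0.2112]
shift [ 0.221 -0.239 -0.111] turn [-0.038  0.011  0.042] min rows 0.8
shift [0. 0. 0.] turn [-0.    -0.    -0.933] min rows 9.8
```

Request:
carry_out --deltas '[[[0.22, -0.24, -0.11], [-0.038, 0.011, 0.042]], [[0.22, -0.24, -0.11], [-0.038, 0.011, 0.042]], [[0.22, -0.24, -0.11], [-0.038, 0.011, 0.042]]]'

```text
time: 5.3
tool_pos: [0.4551, 0.3292, 0.2807]
eef_rot: [-0.002, 0.951, 0.309, 0.002]
ft_force: [1.0, -0.4, -0.5]
gripper_width: 0.0854
gripper_force: 0.0
```

Request:
carry_out --deltas '[[[0, 0, 0], [0, 0, -0.09]], [[0, 0, 0], [0, 0, -0.18]], [[0, 0, 0], [0, 0, -0.27]], [[0, 0, 0], [0, 0, -0.36]], [[0, 0, 0], [0, 0, -0.45]], [[0, 0, 0], [0, 0, -0.54]], [[0, 0, 0], [0, 0, -0.63]], [[0, 0, 0], [0, 0, -0.72]], [[0, 0, 0], [0, 0, -0.81]], [[0, 0, 0], [0, 0, -0.9]], [[0, 0, 0], [0, 0, -0.933]], [[0, 0, 0], [0, 0, -0.933]], [[0, 0, 0], [0, 0, -0.933]]]'

```text
time: 6.6
tool_pos: [0.4556, 0.327, 0.2812]
eef_rot: [-0.001, 0.503, 0.864, 0.003]
ft_force: [0.1, -0.4, -0.0]
gripper_width: 0.0853
gripper_force: 0.0
```

Request:
carry_out --deltas '[[[-0.02, -0.02, 0.1], [0, -0.08, 0]], [[-0.04, -0.03, 0.2], [0, -0.16, 0]], [[-0.06, -0.05, 0.3], [0, -0.24, 0]], [[-0.08, -0.07, 0.4], [0, -0.32, 0]], [[-0.1, -0.09, 0.52], [0, -0.4, 0]], [[-0.12, -0.1, 0.62], [0, -0.48, 0]], [[-0.14, -0.117, 0.718], [0, -0.556, 0]], [[-0.14, -0.117, 0.718], [0, -0.556, 0]], [[-0.14, -0.117, 0.718], [0, -0.556, 0]]]'

```text
time: 7.5
tool_pos: [0.4522, 0.3067, 0.1954]
eef_rot: [0.365, 0.457, 0.784, -0.209]
ft_force: [1.1, -0.4, 1.1]
gripper_width: 0.0856
gripper_force: 0.0
```

```bash
python3 - <<'E'
from sim import *
s=sensors.get_state();print(s["time"],s["q"],s["tool_pos"],s["ft_force"])
c=cam("wrist");im=read_camera("wrist")
g,Rg=tcp(cup,-60,40);plan(g+[0,0,.14],Rg);plan(g,Rg)
t=np.linspace(0,2*np.pi,60)
for r,z in((.035,.096),(.028,0)):
    for p in w2p(c,cup+np.c_[r*np.cos(t),r*np.sin(t),0*t+z]): cv2.circle(im,tuple(int(v) for v in p),1,(0,255,0),-1)
cv2.imwrite("pics/w1.png",im)
E
```

```text
7.5 [-1.6945  0.9095  0.9254  1.7582  0.131   1.0965 -0.4417] [0.4522 0.3067 0.1954] [ 1.1289 -0.3669  1.0653]
shift [0.027 0.011 0.004] turn [-0.    -0.004 -0.006] min rows 0.1
shift [0.916 0.002 0.76 ] turn [-0.    -0.004 -0.006] min rows 2.9
```

View pics/w1.png

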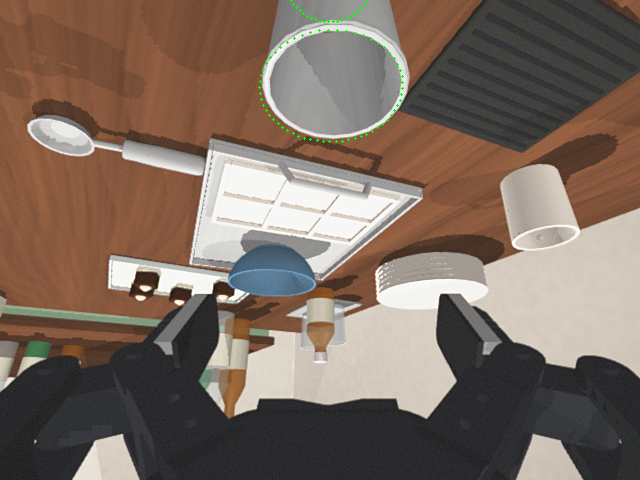

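Request:
carry_out --deltas '[[[0.13, 0, 0.11], [0, 0, 0]], [[0.26, 0, 0.22], [0, 0, 0]], [[0.39, 0, 0.33], [0, 0, 0]], [[0.52, 0, 0.44], [0, -0.002, -0.003]], [[0.65, 0, 0.54], [0, -0.004, -0.006]], [[0.78, 0, 0.65], [0, -0.004, -0.006]], [[0.916, 0.002, 0.76], [0, -0.004, -0.006]], [[0.916, 0.002, 0.76], [0, -0.004, -0.006]], [[0.916, 0.002, 0.76], [0, -0.004, -0.006]]]'

```text
time: 8.45
tool_pos: [0.4529, 0.3085, 0.0536]
eef_rot: [0.366, 0.453, 0.785, -0.211]
ft_force: [0.2, -0.1, 1.0]
gripper_width: 0.0855
gripper_force: 0.0
```

```bash
python3 - <<'E'
from sim import *
s=sensors.get_state();print(s["time"],s["q"],s["tool_pos"],s["ft_force"])
g,Rg=tcp(cup,-60,40);plan(g,Rg)
E
```

```text
8.45 [-1.6277  1.1272  0.8004  1.7424  0.0425  0.9361 -0.5302] [0.4529 0.3085 0.0536] [ 0.2422 -0.1476  1.0172]
shift [-0.003  0.002  0.001] turn [-0.  0. -0.] min rows 0.0
```

Position exact; close the grip.

Request:
carry_out --deltas '[[[0, 0, 0], [0, 0, 0]], [[0, 0, 0], [0, 0, 0]], [[0, 0, 0], [0, 0, 0]], [[0, 0, 0], [0, 0, 0]], [[0, 0, 0], [0, 0, 0]], [[0, 0, 0], [0, 0, 0]], [[0, 0, 0], [0, 0, 0]], [[0, 0, 0], [0, 0, 0]], [[0, 0, 0], [0, 0, 0]], [[0, 0, 0], [0, 0, 0]]]' --grip 0 --grip_force 50

```text
time: 9.45
tool_pos: [0.4532, 0.3094, 0.0543]
eef_rot: [0.367, 0.452, 0.785, -0.211]
ft_force: [-0.1, 1.4, 5.6]
gripper_width: 0.0663
gripper_force: 53.7
```

Request:
carry_out --deltas '[[[-0.05, 0, -0.04], [0, 0, 0]], [[-0.1, 0, -0.085], [0, 0, 0]], [[-0.2, 0, -0.17], [0, 0, 0]], [[-0.3, 0, -0.25], [0, 0, 0]], [[-0.45, 0, -0.375], [0, 0, 0]], [[-0.6, 0, -0.5], [0, 0, 0]], [[-0.75, 0, -0.63], [0, 0, 0]], [[-0.894, 0, -0.75], [0, 0, 0]], [[-0.894, 0, -0.75], [0, 0, 0]], [[-0.894, 0, -0.75], [0, 0, 0]]]'

```text
time: 10.45
tool_pos: [0.452, 0.3092, 0.1925]
eef_rot: [0.366, 0.452, 0.785, -0.212]
ft_force: [-0.0, 0.8, -2.1]
gripper_width: 0.0661
gripper_force: 55.7
```

```bash
python3 - <<'E'
from sim import *
s=sensors.get_state();print(s["time"],s["q"],s["tool_pos"],s["ft_force"],s["gripper_width"])
im=read_camera("side");c=cam("side")
w=s["tool_pos"];h=rot(s["eef_rot"]).as_matrix()[:,2];ctr=w-.019*h+[0,0,-.066];print("cup origin est",ctr)
t=np.linspace(0,2*np.pi,40)
for r,z in((.035,.096),(.028,0)):
    for p in w2p(c,ctr+np.c_[r*np.cos(t),r*np.sin(t),0*t+z]): cv2.circle(im,tuple(int(v) for v in p),0,(0,255,0),-1)
cv2.imwrite("pics/s2.png",cv2.resize(im[60:200,200:360],None,fx=4,fy=4,interpolation=cv2.INTER_CUBIC))
E
```

```text
10.45 [-1.6929  0.9171  0.9192  1.7523  0.1321  1.0992 -0.4398] [0.452  0.3092 0.1925] [-0.0335  0.7558 -2.1375] 0.0660739366414783
cup origin est [0.4447 0.3218 0.1387]
```

View pics/s2.png

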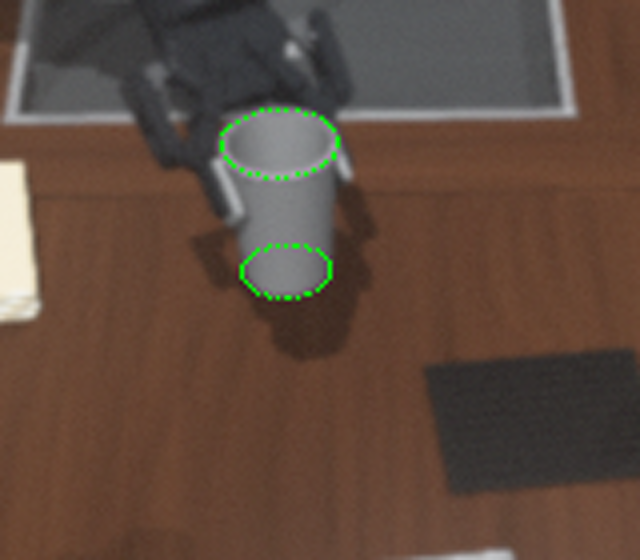

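```bash
cat > c.py <<'E'
from sim import *
PS,P2=-100,12
Pf,Rf,ax=pour(PS,P2,-150,40,.12,(-.018,-.015));R0=orient(PS,P2,180)
for r in(-60,-90,-103,-120,-150):
    a=orient(PS,P2,180+r).apply(orient(0,40,180).inv().apply([0,0,1]));Rr=orient(PS,P2,180+r).as_matrix()
    print(r,"axis",a,"mouth-bowl",Pf-.019*Rr[:,2]+.03*a-bowl)
E
cat c.py - > d.py <<'E'
s=sensors.get_state();st=(s["tool_pos"],rot(s["eef_rot"]));F=Pf+[0,0,.06];print("F",F,"P",Pf)
rv=(st[1].inv()*R0).as_rotvec();q=s["q"];legs=[]
for t in(.25,.5,.75,1):
    n=(st[0]+0,st[1]) if t==.25 else cur
    cur=plan(s["tool_pos"]+t*(F-s["tool_pos"]),st[1]*R.from_rotvec(t*rv),n);legs.append((t,*cur))
follow(q,legs+[("r60",Pf+[0,0,.02],orient(PS,P2,120)),("r105",Pf,orient(PS,P2,75)),("r150",Pf,orient(PS,P2,30))],steps=4)
E
python3 d.py
```

```text
-60 axis [0.7487 0.4256 0.5083] mouth-bowl [-0.0108 -0.0229  0.1507]
-90 axis [0.8636 0.4862 0.1336] mouth-bowl [-0.0074 -0.0211  0.1395]
-103 axis [ 0.8505  0.5249 -0.0349] mouth-bowl [-0.0078 -0.0199  0.1344]
-120 axis [ 0.7763  0.5824 -0.241 ] mouth-bowl [-0.01   -0.0182  0.1282]
-150 axis [ 0.5103  0.6885 -0.5153] mouth-bowl [-0.018 -0.015  0.12 ]
F [ 0.5425 -0.1455  0.1915] P [ 0.5425 -0.1455  0.1315]
shift [-0.586 -0.311  0.702] turn [ 0.101 -0.074  0.05 ] min rows 2.3
shift [-0.516 -0.148  0.803] turn [ 0.101 -0.074  0.05 ] min rows 2.3
shift [-0.423  0.021  0.868] turn [ 0.101 -0.074  0.05 ] min rows 2.3
shift [-0.311  0.19   0.894] turn [ 0.101 -0.074  0.05 ] min rows 2.3
0.25 err 0.000 [-1.5866  0.984   0.9618  1.8217  0.1551  1.1019 -0.4503] marg 0.30 wrist [0.3833 0.4615 0.3743]
0.5 err 0.000 [-1.4358  1.0793  0.9976  1.852   0.1779  1.0889 -0.4587] marg 0.26 wrist [0.4508 0.3799 0.338 ]
0.75 err 0.000 [-1.2451  1.1982  1.0296  1.8291  0.1978  1.0785 -0.4712] marg 0.23 wrist [0.5236 0.2855 0.2997]
1 err 0.000 [-1.0227  1.3297  1.0642  1.7389  0.2115  1.0967 -0.4899] marg 0.20 wrist [0.5993 0.1776 0.261 ]
r60 err 0.000 [-0.8849  1.2186  0.7856  1.7123  0.4594  1.1714  0.2812] marg 0.47 wrist [0.5992 0.1776 0.221 ]
r105 err 0.000 [-0.7698  1.1621  0.5951  1.6933  0.6112  1.2492  0.9148] marg 0.66 wrist [0.5992 0.1776 0.201 ]
r150 err 0.000 [-0.6619  1.1025  0.4314  1.6867  0.738   1.339   1.6012] marg 0.57 wrist [0.5992 0.1776 0.2011]
```

Request:
carry_out --deltas '[[[-0.06, -0.03, 0.07], [0.01, -0.007, 0.005]], [[-0.15, -0.08, 0.175], [0.025, -0.018, 0.012]], [[-0.29, -0.155, 0.35], [0.05, -0.037, 0.025]], [[-0.44, -0.233, 0.527], [0.076, -0.055, 0.037]], [[-0.586, -0.311, 0.702], [0.101, -0.074, 0.05]]]'

```text
time: 11.0
tool_pos: [0.4752, 0.1914, 0.1925]
eef_rot: [0.383, 0.498, 0.723, -0.287]
ft_force: [0.6, -0.7, -2.2]
gripper_width: 0.0663
gripper_force: 55.6
```

Request:
carry_out --deltas '[[[-0.13, -0.037, 0.2], [0.025, -0.018, 0.012]], [[-0.26, -0.074, 0.4], [0.05, -0.037, 0.025]], [[-0.387, -0.111, 0.6], [0.076, -0.055, 0.037]], [[-0.516, -0.148, 0.803], [0.101, -0.074, 0.05]]]'

```text
time: 11.4
tool_pos: [0.4974, 0.0779, 0.1925]
eef_rot: [0.394, 0.538, 0.654, -0.357]
ft_force: [0.7, 0.3, -2.4]
gripper_width: 0.0662
gripper_force: 55.6
```

Request:
carry_out --deltas '[[[-0.106, 0.005, 0.217], [0.025, -0.018, 0.012]], [[-0.212, 0.01, 0.434], [0.05, -0.037, 0.025]], [[-0.317, 0.016, 0.65], [0.076, -0.055, 0.037]], [[-0.423, 0.021, 0.868], [0.101, -0.074, 0.05]]]'

```text
time: 11.8
tool_pos: [0.5195, -0.0355, 0.1924]
eef_rot: [0.401, 0.571, 0.579, -0.423]
ft_force: [0.6, -0.0, -2.6]
gripper_width: 0.066
gripper_force: 55.5
```

Request:
carry_out --deltas '[[[-0.078, 0.048, 0.223], [0.025, -0.018, 0.012]], [[-0.155, 0.095, 0.447], [0.05, -0.037, 0.025]], [[-0.233, 0.143, 0.67], [0.076, -0.055, 0.037]], [[-0.28, 0.172, 0.805], [0.09, -0.067, 0.045]], [[-0.311, 0.19, 0.894], [0.101, -0.074, 0.05]], [[-0.311, 0.19, 0.894], [0.101, -0.074, 0.05]], [[-0.311, 0.19, 0.894], [0.101, -0.074, 0.05]]]'

```text
time: 12.5
tool_pos: [0.5424, -0.1457, 0.1918]
eef_rot: [0.404, 0.597, 0.499, -0.481]
ft_force: [0.0, 0.6, -2.2]
gripper_width: 0.0661
gripper_force: 55.6
```

```bash
sed -i 's/-150,40,.12,/-150,40,.105,/' c.py; (cat c.py; cat <<'E'
s=sensors.get_state();print(s["time"],s["q"],s["tool_pos"],s["gripper_width"],s["ft_force"])
bgr=read_camera("top");cv2.imwrite("pics/t2.png",bgr)
a=plan(Pf+[0,0,.02],orient(PS,P2,120));b=plan(Pf,orient(PS,P2,75),a);plan(Pf,orient(PS,P2,30),b)
E
) > d.py; python3 d.py
```

```text
-60 axis [0.7487 0.4256 0.5083] mouth-bowl [-0.0108 -0.0229  0.1357]
-90 axis [0.8636 0.4862 0.1336] mouth-bowl [-0.0074 -0.0211  0.1245]
-103 axis [ 0.8505  0.5249 -0.0349] mouth-bowl [-0.0078 -0.0199  0.1194]
-120 axis [ 0.7763  0.5824 -0.241 ] mouth-bowl [-0.01   -0.0182  0.1132]
-150 axis [ 0.5103  0.6885 -0.5153] mouth-bowl [-0.018 -0.015  0.105]
12.5 [-1.0221  1.3299  1.0664  1.7382  0.2082  1.097  -0.4891] [ 0.5424 -0.1457  0.1918] 0.06607714610081639 [ 0.0255  0.5543 -2.2091]
shift [ 0.45  -0.002  0.101] turn [ 0.001 -0.002 -0.668] min rows 7.0
shift [0.082 0.141 0.035] turn [ 0.  -0.  -0.5] min rows 5.2
shift [0. 0. 0.] turn [ 0.  -0.  -0.5] min rows 5.2
```

Request:
carry_out --deltas '[[[0.04, 0, 0.01], [0, 0, -0.06]], [[0.09, 0, 0.02], [0, 0, -0.13]], [[0.135, 0, 0.03], [0, 0, -0.2]], [[0.18, 0, 0.04], [0, 0, -0.27]], [[0.225, 0, 0.05], [0, 0, -0.34]], [[0.27, 0, 0.06], [0, 0, -0.41]], [[0.32, 0, 0.07], [0, 0, -0.48]], [[0.36, 0, 0.08], [0, 0, -0.55]], [[0.4, 0, 0.09], [0, 0, -0.61]], [[0.45, 0, 0.1], [0, 0, -0.667]], [[0.45, 0, 0.1], [0, 0, -0.667]]]'

```text
time: 13.65
tool_pos: [0.5429, -0.1447, 0.1361]
eef_rot: [0.109, 0.266, 0.731, -0.618]
ft_force: [-1.0, -0.4, -2.1]
gripper_width: 0.0664
gripper_force: 55.9
```

Request:
carry_out --deltas '[[[0.01, 0.014, 0.004], [0, 0, -0.03]], [[0.02, 0.028, 0.007], [0, 0, -0.06]], [[0.025, 0.042, 0.01], [0, 0, -0.09]], [[0.03, 0.056, 0.014], [0, 0, -0.12]], [[0.04, 0.07, 0.017], [0, 0, -0.16]], [[0.05, 0.085, 0.02], [0, 0, -0.2]], [[0.055, 0.1, 0.024], [0, 0, -0.24]], [[0.065, 0.113, 0.028], [0, 0, -0.28]], [[0.075, 0.127, 0.03], [0, 0, -0.31]], [[0.082, 0.141, 0.035], [0, 0, -0.34]], [[0.082, 0.141, 0.035], [0, 0, -0.37]], [[0.082, 0.141, 0.035], [0, 0, -0.4]], [[0.082, 0.141, 0.035], [0, 0, -0.42]], [[0.082, 0.141, 0.035], [0, 0, -0.44]], [[0.082, 0.141, 0.035], [0, 0, -0.46]], [[0.082, 0.141, 0.035], [0, 0, -0.48]], [[0.082, 0.141, 0.035], [0, 0, -0.5]], [[0.082, 0.141, 0.035], [0, 0, -0.5]]]'

```text
time: 15.45
tool_pos: [0.5427, -0.1461, 0.1166]
eef_rot: [-0.136, -0.033, 0.777, -0.614]
ft_force: [0.3, 0.8, -1.8]
gripper_width: 0.0665
gripper_force: 56.0
```

Request:
carry_out --deltas '[[[0, 0, 0], [0, 0, -0.03]], [[0, 0, 0], [0, 0, -0.06]], [[0, 0, 0], [0, 0, -0.09]], [[0, 0, 0], [0, 0, -0.12]], [[0, 0, 0], [0, 0, -0.16]], [[0, 0, 0], [0, 0, -0.2]], [[0, 0, 0], [0, 0, -0.24]], [[0, 0, 0], [0, 0, -0.28]], [[0, 0, 0], [0, 0, -0.32]], [[0, 0, 0], [0, 0, -0.36]], [[0, 0, 0], [0, 0, -0.4]], [[0, 0, 0], [0, 0, -0.45]], [[0, 0, 0], [0, 0, -0.5]], [[0, 0, 0], [0, 0, -0.5]], [[0, 0, 0], [0, 0, -0.5]], [[0, 0, 0], [0, 0, -0.5]], [[0, 0, 0], [0, 0, -0.5]], [[0, 0, 0], [0, 0, -0.5]], [[0, 0, 0], [0, 0, -0.5]], [[0, 0, 0], [0, 0, -0.5]]]'

```text
time: 17.45
tool_pos: [0.5427, -0.146, 0.1166]
eef_rot: [-0.36, -0.327, 0.705, -0.515]
ft_force: [0.4, -0.3, -2.0]
gripper_width: 0.0664
gripper_force: 56.0
```

```bash
python3 - <<'E'
from sim import *
s=sensors.get_state();print(s["time"],s["q"],s["tool_pos"],s["gripper_width"],s["ft_force"])
a=read_camera("top")[150:330,290:450];b=read_camera("side")[190:370,230:430]
cv2.imwrite("pics/v3.png",np.hstack([cv2.resize(a,(400,450)),cv2.resize(b,(400,360)).repeat(1,0) if 0 else cv2.copyMakeBorder(cv2.resize(b,(400,360)),0,90,0,0,0)]))
E
```

```text
17.45 [-0.6451  1.1234  0.4083  1.6747  0.7445  1.3391  1.5775] [ 0.5427 -0.146   0.1166] 0.0663868600660632 [ 0.3866 -0.2529 -1.9638]
```

View pics/v3.png

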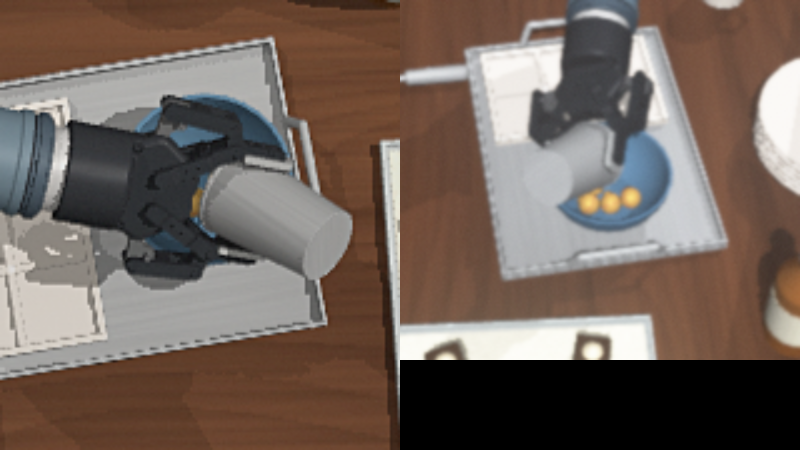

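```bash
(cat c.py; cat <<'E'
s=sensors.get_state();q=s["q"]
F=Pf+[0,0,.08]
g,Rg=tcp(mat,-60,40);M=g+[0,0,.12]
a=plan(F,orient(PS,P2,105));b=plan(F,R0,a);legs=[("a",*a),("b",*b)];cur=b
rv=(R0.inv()*Rg).as_rotvec()
for t in(.25,.5,.75,1):
    cur=plan(F+t*(M-F),R0*R.from_rotvec(t*rv),cur);legs.append((t,*cur))
d=plan(g+[0,0,.001],Rg,cur);legs.append(("mat",*d))
follow(q,legs,steps=4)
E
) > d.py; python3 d.py|tail -n +6
```

```text
shift [ 0.564 -0.324 -0.144] turn [ 0.002 -0.     0.832] min rows 8.7
shift [0. 0. 0.] turn [-0.     0.     0.833] min rows 8.7
shift [ 0.238 -0.004 -0.952] turn [-0.101  0.075 -0.049] min rows 2.4
shift [ 0.341  0.166 -0.905] turn [-0.101  0.075 -0.049] min rows 2.4
shift [ 0.423  0.333 -0.82 ] turn [-0.101  0.075 -0.049] min rows 2.4
shift [ 0.481  0.489 -0.702] turn [-0.101  0.075 -0.049] min rows 2.4
shift [0.76  0.    0.637] turn [-0. -0.  0.] min rows 2.4
a err 0.000 [-0.8607  1.1056  0.7472  1.7322  0.5541  1.2324  0.527 ] marg 0.51 wrist [0.5992 0.1776 0.266 ]
b err 0.000 [-1.0233  1.3204  1.0664  1.7409  0.2189  1.0995 -0.4885] marg 0.19 wrist [0.5993 0.1776 0.266 ]
0.25 err 0.000 [-1.1757  1.2178  1.0239  1.7215  0.2058  1.1164 -0.4455] marg 0.24 wrist [0.5662 0.2878 0.3006]
0.5 err 0.000 [-1.2819  1.1362  0.9772  1.6542  0.1885  1.1314 -0.4025] marg 0.28 wrist [0.5362 0.3845 0.3348]
0.75 err 0.000 [-1.3431  1.0803  0.9227  1.5513  0.167   1.1326 -0.3558] marg 0.34 wrist [0.5113 0.4684 0.3668]
1 err 0.000 [-1.3636  1.0513  0.8594  1.4209  0.1403  1.1166 -0.3013] marg 0.40 wrist [0.4937 0.541  0.3951]
mat err 0.000 [-1.3357  1.2116  0.7981  1.4121  0.0911  1.0065 -0.3899] marg 0.46 wrist [0.4937 0.5409 0.2761]
```

Request:
carry_out --deltas '[[[0.07, -0.04, -0.02], [0, 0, 0]], [[0.18, -0.1, -0.045], [0, 0, 0]], [[0.3, -0.17, -0.075], [0, 0, 0.06]], [[0.42, -0.24, -0.107], [0, 0, 0.15]], [[0.52, -0.3, -0.133], [0, 0, 0.24]], [[0.564, -0.324, -0.144], [0, 0, 0.33]], [[0.564, -0.324, -0.144], [0, 0, 0.42]], [[0.564, -0.324, -0.144], [0, 0, 0.51]], [[0.564, -0.324, -0.144], [0, 0, 0.6]], [[0.564, -0.324, -0.144], [0, 0, 0.69]], [[0.564, -0.324, -0.144], [0, 0, 0.78]], [[0.564, -0.324, -0.144], [0, 0, 0.832]], [[0.564, -0.324, -0.144], [0, 0, 0.832]]]'

```text
time: 18.85
tool_pos: [0.5425, -0.1452, 0.1976]
eef_rot: [0.028, 0.169, 0.759, -0.628]
ft_force: [0.3, 0.4, -1.0]
gripper_width: 0.0665
gripper_force: 55.9
```

Request:
carry_out --deltas '[[[0, 0, 0], [0, 0, 0.09]], [[0, 0, 0], [0, 0, 0.18]], [[0, 0, 0], [0, 0, 0.27]], [[0, 0, 0], [0, 0, 0.36]], [[0, 0, 0], [0, 0, 0.45]], [[0, 0, 0], [0, 0, 0.54]], [[0, 0, 0], [0, 0, 0.63]], [[0, 0, 0], [0, 0, 0.72]], [[0, 0, 0], [0, 0, 0.8]], [[0, 0, 0], [0, 0, 0.833]], [[0, 0, 0], [0, 0, 0.833]]]'

```text
time: 19.95
tool_pos: [0.5423, -0.1452, 0.1969]
eef_rot: [0.403, 0.596, 0.5, -0.482]
ft_force: [-0.4, -0.3, -1.8]
gripper_width: 0.0662
gripper_force: 55.7
```

Request:
carry_out --deltas '[[[0.03, 0, -0.12], [-0.012, 0.01, -0.006]], [[0.08, 0, -0.32], [-0.034, 0.025, -0.016]], [[0.16, 0, -0.64], [-0.067, 0.05, -0.033]], [[0.238, -0.004, -0.952], [-0.101, 0.075, -0.049]]]'

```text
time: 20.35
tool_pos: [0.5628, -0.0271, 0.1926]
eef_rot: [0.4, 0.569, 0.584, -0.419]
ft_force: [1.1, 0.3, -2.3]
gripper_width: 0.0663
gripper_force: 55.8
```

Request:
carry_out --deltas '[[[0.085, 0.04, -0.226], [-0.025, 0.019, -0.012]], [[0.17, 0.083, -0.452], [-0.05, 0.037, -0.025]], [[0.256, 0.125, -0.68], [-0.076, 0.056, -0.037]], [[0.341, 0.166, -0.905], [-0.101, 0.075, -0.049]]]'

```text
time: 20.75
tool_pos: [0.5828, 0.0887, 0.1888]
eef_rot: [0.393, 0.536, 0.659, -0.352]
ft_force: [1.5, -0.7, -1.6]
gripper_width: 0.0657
gripper_force: 55.8
```

Request:
carry_out --deltas '[[[0.106, 0.083, -0.205], [-0.025, 0.019, -0.012]], [[0.212, 0.167, -0.41], [-0.05, 0.037, -0.025]], [[0.317, 0.25, -0.615], [-0.076, 0.056, -0.037]], [[0.423, 0.333, -0.82], [-0.101, 0.075, -0.049]]]'

```text
time: 21.15
tool_pos: [0.603, 0.2046, 0.1848]
eef_rot: [0.381, 0.498, 0.726, -0.282]
ft_force: [0.2, -0.0, -1.4]
gripper_width: 0.0661
gripper_force: 55.8
```

Request:
carry_out --deltas '[[[0.12, 0.122, -0.175], [-0.025, 0.019, -0.012]], [[0.24, 0.244, -0.35], [-0.05, 0.037, -0.025]], [[0.36, 0.367, -0.526], [-0.076, 0.056, -0.037]], [[0.44, 0.447, -0.642], [-0.092, 0.068, -0.045]], [[0.481, 0.489, -0.702], [-0.101, 0.075, -0.049]], [[0.481, 0.489, -0.702], [-0.101, 0.075, -0.049]], [[0.481, 0.489, -0.702], [-0.101, 0.075, -0.049]]]'

```text
time: 21.85
tool_pos: [0.6227, 0.3169, 0.1811]
eef_rot: [0.365, 0.455, 0.784, -0.21]
ft_force: [0.6, 0.2, -2.3]
gripper_width: 0.0661
gripper_force: 55.8
```

```bash
python3 - <<'E'
from sim import *
s=sensors.get_state();print(s["time"],s["q"],s["tool_pos"],s["gripper_width"],s["ft_force"])
im=read_camera("top");cv2.imwrite("pics/t4.png",im)
cv2.imwrite("pics/t4c.png",cv2.resize(im[120:345,100:420],(800,562),interpolation=cv2.INTER_CUBIC))
g,Rg=tcp(mat,-60,40);plan(g+[0,0,.001],Rg)
E
```

```text
21.85 [-1.3411  1.0267  0.8131  1.4215  0.1877  1.1229 -0.336 ] [0.6227 0.3169 0.1811] 0.06608307173481641 [ 0.561   0.1838 -2.288 ]
shift [0.776 0.002 0.635] turn [-0.001 -0.001 -0.002] min rows 2.4
```

View pics/t4c.png

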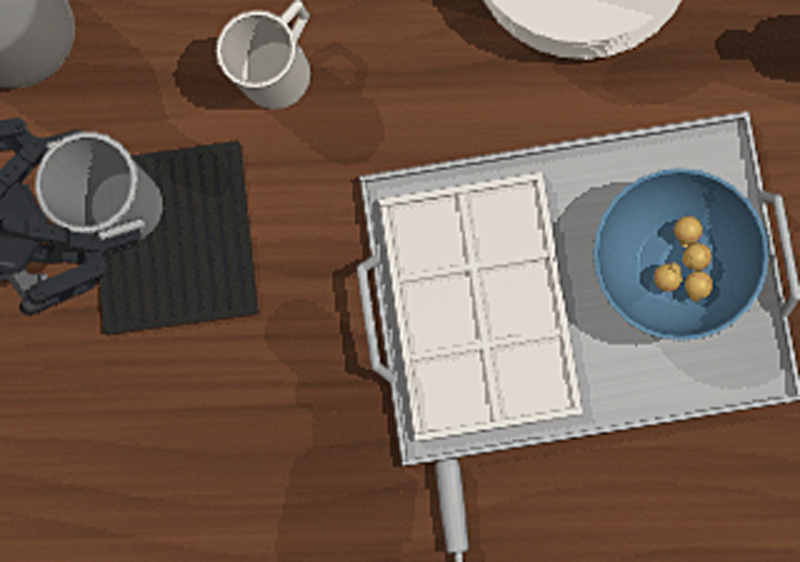

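Request:
carry_out --deltas '[[[0.1, 0, 0.08], [0, 0, 0]], [[0.25, 0, 0.2], [0, 0, 0]], [[0.4, 0, 0.33], [0, 0, 0]], [[0.55, 0, 0.45], [0, 0, 0]], [[0.66, 0, 0.54], [0, 0, 0]], [[0.73, 0.002, 0.6], [-0.001, -0.001, -0.002]], [[0.76, 0.002, 0.622], [-0.001, -0.001, -0.002]], [[0.776, 0.002, 0.635], [-0.001, -0.001, -0.002]], [[0.776, 0.002, 0.635], [-0.001, -0.001, -0.002]], [[0.776, 0.002, 0.635], [-0.001, -0.001, -0.002]]]'

```text
time: 22.9
tool_pos: [0.6228, 0.3207, 0.0618]
eef_rot: [0.366, 0.453, 0.786, -0.209]
ft_force: [0.4, 0.5, -1.5]
gripper_width: 0.0659
gripper_force: 55.8
```

```bash
python3 - <<'E'
from sim import *
s=sensors.get_state();print(s["time"],s["tool_pos"],s["gripper_width"],s["ft_force"])
g,Rg=tcp(mat,-60,40);plan(g+[0,0,.001],Rg);print(g)
im=read_camera("side");c=cam("side")
h=rot(s["eef_rot"]).as_matrix()[:,2];ctr=s["tool_pos"]-[.0072,-.0116,.0543];print("cup origin",ctr,"mat",mat)
E
```

```text
22.9 [0.6228 0.3207 0.0618] 0.06587481502949129 [ 0.3835  0.547  -1.5278]
shift [-0.003 -0.013  0.016] turn [ 0.003 -0.001 -0.001] min rows 0.1
[0.6223 0.3184 0.0598]
cup origin [0.6156 0.3323 0.0075] mat [0.615 0.331 0.006]
```

Request:
carry_out --deltas '[[[0.005, -0.005, 0.007], [0, 0, 0]], [[0.008, -0.01, 0.01], [0, 0, 0]], [[0.008, -0.01, 0.01], [0, 0, 0]]]'

```text
time: 23.25
tool_pos: [0.6223, 0.32, 0.0605]
eef_rot: [0.367, 0.453, 0.786, -0.209]
ft_force: [1.8, 2.1, 2.5]
gripper_width: 0.0659
gripper_force: 55.8
```

Request:
carry_out --deltas '[[[0, 0, 0], [0, 0, 0]], [[0, 0, 0], [0, 0, 0]], [[0, 0, 0], [0, 0, 0]], [[0, 0, 0], [0, 0, 0]], [[0, 0, 0], [0, 0, 0]], [[0, 0, 0], [0, 0, 0]], [[0, 0, 0], [0, 0, 0]], [[0, 0, 0], [0, 0, 0]]]' --grip 1

```text
time: 24.05
tool_pos: [0.6215, 0.3195, 0.0593]
eef_rot: [0.366, 0.453, 0.786, -0.21]
ft_force: [1.0, 0.4, -0.1]
gripper_width: 0.0855
gripper_force: 0.0
```

Request:
carry_out --deltas '[[[0, 0, -0.1], [0, 0, 0]], [[0, 0, -0.25], [0, 0, 0]], [[0, 0, -0.45], [0, 0, 0]], [[0, 0, -0.7], [0, 0, 0]], [[0, 0, -0.95], [0, 0, 0]], [[0, 0, -0.95], [0, 0, 0]]]'

```text
time: 24.65
tool_pos: [0.5768, 0.4011, 0.1355]
eef_rot: [0.366, 0.451, 0.787, -0.205]
ft_force: [0.2, -0.4, -0.8]
gripper_width: 0.0854
gripper_force: 0.0
```

```bash
python3 - <<'E'
from sim import *
s=sensors.get_state();print(s["time"],s["q"],s["tool_pos"],s["gripper_width"],s["ft_force"])
im=read_camera("top");cv2.imwrite("pics/t5.png",im);c=cam("top")
t=np.linspace(0,2*np.pi,90);v=im.copy()
for r,z in((.035,.102),(.028,.006)):
    for p in w2p(c,[mat[0],mat[1],z]+np.c_[r*np.cos(t),r*np.sin(t),0*t]): cv2.circle(v,tuple(int(a) for a in np.round(p)),0,(0,255,0),-1)
cv2.imwrite("pics/t5c.png",np.hstack([cv2.resize(v[150:270,110:230],(400,400),interpolation=cv2.INTER_NEAREST),cv2.resize(im[190:345,435:555],(310,400),interpolation=cv2.INTER_CUBIC)]))
# next: back to tool down near start of sheet route
plan([.5,.38,.28],orient(-60,90,180))
E
```

```text
24.65 [-1.4071  1.1169  0.7668  1.3148  0.1368  1.2091 -0.4218] [0.5768 0.4011 0.1355] 0.08536404185347402 [ 0.182  -0.365  -0.8081]
shift [-0.805 -0.626 -0.936] turn [0.005 0.553 0.003] min rows 5.8
```

View pics/t5c.png

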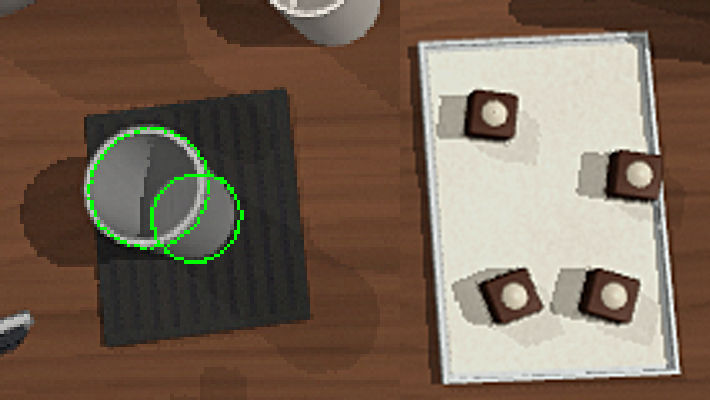

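```bash
(cat <<'E'
from sim import *
s=sensors.get_state();Rd=orient(55,90)
a=plan([.5,.38,.28],orient(-60,90,180));b=plan(a[0],Rd,a);legs=[("a",*a),("b",*b)];cur=b
for t in(.2,.4,.6,.8,1):
    cur=plan(a[0]+t*(np.array([.46,-.30,.27])-a[0]),Rd,cur);legs.append((t,*cur))
follow(s["q"],legs,steps=4)
E
) > d.py; python3 d.py
```

```text
shift [-0.805 -0.626 -0.936] turn [0.005 0.553 0.003] min rows 5.8
shift [0. 0. 0.] turn [-0.     0.     0.722] min rows 7.6
shift [-0.967  0.595  0.017] turn [0. 0. 0.] min rows 2.7
shift [-0.967  0.595  0.017] turn [0. 0. 0.] min rows 2.7
shift [-0.967  0.595  0.017] turn [0. 0. 0.] min rows 2.7
shift [-0.967  0.595  0.017] turn [0. 0. 0.] min rows 2.7
shift [-0.967  0.595  0.017] turn [0. 0. 0.] min rows 2.7
a err 0.000 [-1.1082  0.497   0.5573  1.5732 -0.2797  1.1519  0.0328] marg 0.70 wrist [0.4999 0.3803 0.6153]
b err 0.000 [-1.2769  0.5686  0.8333  1.583  -0.4438  1.1893 -0.9648] marg 0.43 wrist [0.4999 0.3803 0.6153]
0.2 err 0.000 [-1.2145  0.4208  0.8921  1.7943 -0.3645  1.1014 -0.8074] marg 0.37 wrist [0.4919 0.2443 0.6133]
0.4 err 0.000 [-1.0849  0.3122  0.9539  1.9262 -0.2931  1.0498 -0.6163] marg 0.31 wrist [0.484  0.1083 0.6113]
0.6 err 0.000 [-0.8658  0.2764  0.9985  1.9735 -0.2705  1.0321 -0.3546] marg 0.26 wrist [ 0.4761 -0.0277  0.6093]
0.8 err 0.000 [-0.5533  0.3322  0.9937  1.9321 -0.3212  1.0465 -0.0314] marg 0.27 wrist [ 0.4682 -0.1637  0.6073]
1 err 0.000 [-0.2052  0.4499  0.9417  1.8051 -0.4066  1.0951  0.2697] marg 0.32 wrist [ 0.4602 -0.2998  0.6053]
```

Request:
carry_out --deltas '[[[-0.13, -0.1, -0.156], [0, 0.06, 0]], [[-0.27, -0.2, -0.312], [0, 0.14, 0]], [[-0.4, -0.31, -0.47], [0, 0.23, 0]], [[-0.54, -0.42, -0.624], [0, 0.32, 0]], [[-0.67, -0.52, -0.78], [0.005, 0.41, 0.003]], [[-0.805, -0.626, -0.936], [0.005, 0.5, 0.003]], [[-0.805, -0.626, -0.936], [0.005, 0.553, 0.003]], [[-0.805, -0.626, -0.936], [0.005, 0.553, 0.003]]]'

```text
time: 25.5
tool_pos: [0.5031, 0.3724, 0.2801]
eef_rot: [0.0, 0.506, 0.863, -0.001]
ft_force: [0.8, -1.1, -0.9]
gripper_width: 0.0857
gripper_force: 0.0
```

Request:
carry_out --deltas '[[[0, 0, 0], [0, 0, 0.09]], [[0, 0, 0], [0, 0, 0.18]], [[0, 0, 0], [0, 0, 0.27]], [[0, 0, 0], [0, 0, 0.36]], [[0, 0, 0], [0, 0, 0.45]], [[0, 0, 0], [0, 0, 0.54]], [[0, 0, 0], [0, 0, 0.63]], [[0, 0, 0], [0, 0, 0.7]], [[0, 0, 0], [0, 0, 0.722]], [[0, 0, 0], [0, 0, 0.722]]]'

```text
time: 26.5
tool_pos: [0.4992, 0.3779, 0.2769]
eef_rot: [0.003, 0.888, 0.46, -0.003]
ft_force: [-0.7, 0.5, 0.3]
gripper_width: 0.0854
gripper_force: 0.0
```

Request:
carry_out --deltas '[[[-0.24, 0.15, 0], [0, 0, 0]], [[-0.48, 0.3, 0], [0, 0, 0]], [[-0.72, 0.45, 0], [0, 0, 0]], [[-0.967, 0.595, 0.017], [0, 0, 0]]]'

```text
time: 26.9
tool_pos: [0.4912, 0.2404, 0.2765]
eef_rot: [0.002, 0.888, 0.461, -0.002]
ft_force: [0.7, -0.2, 0.2]
gripper_width: 0.0855
gripper_force: 0.0
```

Request:
carry_out --deltas '[[[-0.24, 0.15, 0], [0, 0, 0]], [[-0.48, 0.3, 0], [0, 0, 0]], [[-0.72, 0.45, 0], [0, 0, 0]], [[-0.967, 0.595, 0.017], [0, 0, 0]]]'

```text
time: 27.3
tool_pos: [0.4826, 0.1044, 0.2752]
eef_rot: [0.002, 0.888, 0.461, -0.002]
ft_force: [0.3, 0.3, 0.5]
gripper_width: 0.0851
gripper_force: 0.0
```

Request:
carry_out --deltas '[[[-0.24, 0.15, 0], [0, 0, 0]], [[-0.48, 0.3, 0], [0, 0, 0]], [[-0.72, 0.45, 0], [0, 0, 0]], [[-0.967, 0.595, 0.017], [0, 0, 0]]]'

```text
time: 27.7
tool_pos: [0.474, -0.0314, 0.2737]
eef_rot: [0.002, 0.887, 0.461, -0.002]
ft_force: [2.0, -0.1, -0.2]
gripper_width: 0.0855
gripper_force: 0.0
```

Request:
carry_out --deltas '[[[-0.24, 0.15, 0], [0, 0, 0]], [[-0.48, 0.3, 0], [0, 0, 0]], [[-0.72, 0.45, 0], [0, 0, 0]], [[-0.967, 0.595, 0.017], [0, 0, 0]]]'

```text
time: 28.1
tool_pos: [0.4654, -0.1672, 0.272]
eef_rot: [0.001, 0.887, 0.461, -0.003]
ft_force: [-0.1, 0.2, -0.2]
gripper_width: 0.0854
gripper_force: 0.0
```

Request:
carry_out --deltas '[[[-0.24, 0.15, 0], [0, 0, 0]], [[-0.48, 0.3, 0], [0, 0, 0]], [[-0.72, 0.45, 0], [0, 0, 0]], [[-0.967, 0.595, 0.017], [0, 0, 0]], [[-0.967, 0.595, 0.017], [0, 0, 0]], [[-0.967, 0.595, 0.017], [0, 0, 0]]]'

```text
time: 28.7
tool_pos: [0.4565, -0.3025, 0.2701]
eef_rot: [0.001, 0.888, 0.46, -0.003]
ft_force: [0.3, -0.4, -0.5]
gripper_width: 0.085
gripper_force: 0.0
```

```bash
python3 - <<'E'
from sim import *
s=sensors.get_state();print(s["time"],s["q"],s["tool_pos"],s["ft_force"])
im=read_camera("wrist");cv2.imwrite("pics/w2.png",im);np.save("w2c.npy",np.vstack([cam("wrist")[0],cam("wrist")[1][:3].T]))
E
```

```text
28.7 [-0.2047  0.4494  0.946   1.8074 -0.4013  1.0949  0.2675] [ 0.4565 -0.3025  0.2701] [ 0.3092 -0.3867 -0.5166]
```

View pics/w2.png

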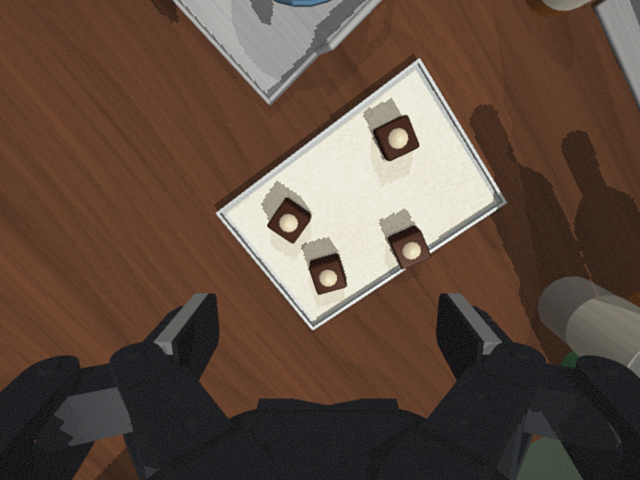

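```bash
cat > cake.py <<'E'
from h import *
from scipy.optimize import minimize
def boxpts(x,y,yaw,z0,hh=.03):
    c=np.array([[a,b,z] for z in(0,hh) for a,b in((-.018,-.018),(.018,-.018),(.018,.018),(-.018,.018))])
    return R.from_euler("z",yaw).apply(c)+[x,y,z0]
def mask_of(im,lo=None):
    hsv=cv2.cvtColor(im,cv2.COLOR_BGR2HSV).astype(int)
    return ((hsv[...,2]<115)&((hsv[...,0]<12)|(hsv[...,0]>170))&(hsv[...,1]>75)).astype(np.uint8)
def fit(im,c,x,y,z0=.003):
    """pose of the cake near (x,y): silhouette of the 36x36x30 box, IoU maximised"""
    u,v=w2p(c,[[x,y,z0+.015]])[0].astype(int);r=45;S=4
    m=mask_of(im)[v-r:v+r,u-r:u+r];m=cv2.morphologyEx(m,cv2.MORPH_CLOSE,np.ones((9,9),np.uint8))
    m=cv2.morphologyEx(m,cv2.MORPH_OPEN,np.ones((3,3),np.uint8))
    n,l,st,ce=cv2.connectedComponentsWithStats(m)
    d=[np.hypot(*(ce[i]-r)) if st[i,4]>60 else 1e9 for i in range(1,n)];m=(l==1+int(np.argmin(d))).astype(np.uint8)
    mb=cv2.resize(m,None,fx=S,fy=S,interpolation=cv2.INTER_LINEAR)
    def cost(p):
        pt=(w2p(c,boxpts(p[0]/1000,p[1]/1000,p[2]/20,z0))-[u-r-.5,v-r-.5])*S-.5
        h=cv2.convexHull(np.round(pt*16).astype(np.int32));k=np.zeros_like(mb);cv2.fillConvexPoly(k,h,1,shift=4)
        return 1-(k&mb).sum()/max(1,(k|mb).sum())
    best=None
    for a in np.deg2rad([0,22,45,67]):
        p0=np.array([x*1000,y*1000,a*20])
        r_=minimize(cost,p0,method="Nelder-Mead",options=dict(initial_simplex=p0+np.vstack([np.zeros(3),5*np.eye(3)]),xatol=.05,fatol=1e-4))
        if best is None or r_.fun<best.fun:best=r_
    x,y,a=best.x;return x/1000,y/1000,np.rad2deg(a/20)%90,best.fun
E
python3 - <<'E'
from cake import *
W=cv2.imread("pics/w2.png");A=np.load("w2c.npy");T=np.eye(4);T[:3]=A[3:].T;cw=(A[:3],T)
t=cv2.imread("pics/t5.png");ct=cam("top")
hsv=cv2.cvtColor(W,cv2.COLOR_BGR2HSV);print("cake px",hsv[150,385],hsv[262,402],hsv[240,395],"shadow",hsv[110,380],"wood",hsv[300,230])
for px in((397,138),(289,221),(327,275),(410,249)):
    w=p2w(cw,px,.034)[0];print(px,w,"wrist",np.array(fit(W,cw,w[0],w[1])),"top",np.array(fit(t,ct,w[0],w[1])))
for px in((222,213),(419,60),(503,202),(313,327)):print("sheet corner",p2w(cw,px,.01))
s=cv2.imread("pics/side0.png")
s=read_camera("side");cv2.imwrite("pics/s3.png",s)
a=cv2.resize(W[190:310,350:470],(400,400),interpolation=cv2.INTER_CUBIC);b=cv2.resize(s[370:450,230:350],(400,267),interpolation=cv2.INTER_CUBIC)
cv2.imwrite("pics/z1.png",np.hstack([a,cv2.copyMakeBorder(b,0,133,0,0,0)]))
E
```

```text
cake px [ 10 135  68] [ 11 101 104] [ 15 199  41] shadow [ 21  32 165] wood [ 12 145 104]
(397, 138) [ 0.5506 -0.2903  0.034 ] wrist [ 0.5508 -0.2906 74.8414  0.3986] top [ 0.5514 -0.2918 86.4864  0.2061]
(289, 221) [ 0.4115 -0.2963  0.034 ] wrist [ 0.4088 -0.2976 19.5735  0.4093] top [ 0.4095 -0.2983 13.0932  0.1788]
(327, 275) [ 0.4091 -0.3696  0.034 ] wrist [ 0.4076 -0.3736 63.2634  0.3932] top [ 0.4071 -0.3743 81.9297  0.1915]
(410, 249) [ 0.5    -0.3968  0.034 ] wrist [ 0.5069 -0.4367 54.6703  0.4809] top [ 0.5125 -0.4565 64.7998  0.8496]
sheet corner [[ 0.3502 -0.2487  0.01  ]]
sheet corner [[ 0.6125 -0.2416  0.01  ]]
sheet corner [[ 0.6136 -0.419   0.01  ]]
sheet corner [[ 0.3502 -0.4232  0.01  ]]
```

View pics/z1.png

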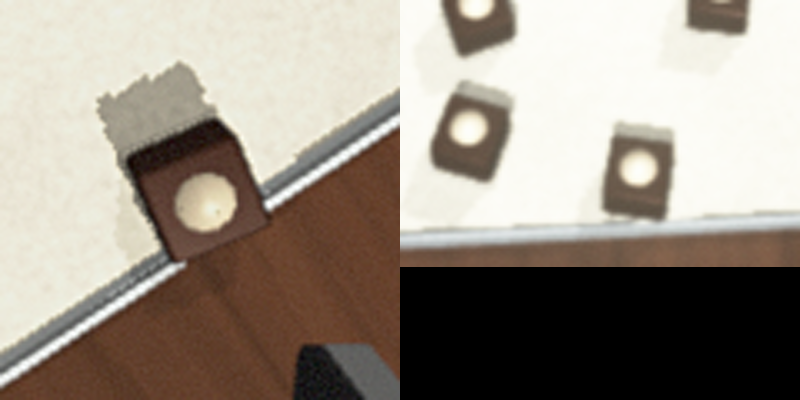

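```bash
python3 - <<'E'
import re
s=open('cake.py').read()
s=s.replace('((hsv[...,2]<115)&((hsv[...,0]<12)|(hsv[...,0]>170))&(hsv[...,1]>75))','((hsv[...,2]<125)&(hsv[...,1]>60)&(hsv[...,0]<25))')
open('cake.py','w').write(s)
from cake import *
W=cv2.imread("pics/w2.png");A=np.load("w2c.npy");T=np.eye(4);T[:3]=A[3:].T;cw=(A[:3],T)
t=cv2.imread("pics/t5.png");ct=cam("top")
for px in((397,138),(289,221),(327,275)):
    w=p2w(cw,px,.034)[0];print(px,w[:2],"wrist",np.array(fit(W,cw,w[0],w[1])),"top",np.array(fit(t,ct,w[0],w[1])))
k=p2w(cw,[(389,238),(416.6,228.1),(430.4,253.9),(403.4,268.6)],.033)[:,:2];d=np.roll(k,-1,0)-k
print(k.mean(0),np.linalg.norm(d,axis=1),np.rad2deg(np.arctan2(d[:,1],d[:,0]))%90)
t=p2w(ct,[435+237/2.58,190+174/2.58],.036);print(t)
E
```

```text
(397, 138) [ 0.5506 -0.2903] wrist [ 0.551  -0.2905 75.8369  0.3457] top [ 0.5526 -0.2923 87.7981  0.1644]
(289, 221) [ 0.4115 -0.2963] wrist [ 0.4092 -0.2972 19.5294  0.3372] top [ 0.4095 -0.2988 13.0603  0.1541]
(327, 275) [ 0.4091 -0.3696] wrist [ 0.4074 -0.3733 65.0893  0.3339] top [ 0.4076 -0.3741 76.9956  0.1559]
[ 0.5009 -0.3954] [0.031  0.0336 0.0332 0.0392] [75.6111 85.1182 85.7659 81.305 ]
[[ 0.4992 -0.3994  0.036 ]]
```

```bash
python3 - <<'E'
from cake import *
W=cv2.imread("pics/w2.png");A=np.load("w2c.npy");T=np.eye(4);T[:3]=A[3:].T;cw=(A[:3],T);ct=cam("top")
m=mask_of(W)
v=cv2.resize(W,None,fx=2.4,fy=2.4,interpolation=cv2.INTER_CUBIC)
def poly(P,col): cv2.polylines(v,[np.round((w2p(cw,P)+.5)*2.4).astype(np.int32)],True,col,1)
sc=R.from_euler("z",.0135).apply([[a*.135,b*.091,.01] for a,b in((-1,-1),(1,-1),(1,1),(-1,1))])+[.4806,-.3364,0];poly(sc,(255,0,255))
for x,y,a in((.5510,-.2905,75.8),(.4092,-.2972,19.5),(.4074,-.3733,65.1),(.5009,-.3954,83)):
    b=boxpts(x,y,np.deg2rad(a),.003);poly(b[4:],(0,255,0));poly(b[:4],(255,255,0))
cs,_=cv2.findContours(cv2.resize(m,None,fx=2.4,fy=2.4,interpolation=cv2.INTER_NEAREST),1,1);cv2.drawContours(v,cs,-1,(0,0,255),1)
cv2.imwrite("pics/z2.png",v[110:700,500:1240])
E
```

```text
(no output)
```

View pics/z2.png

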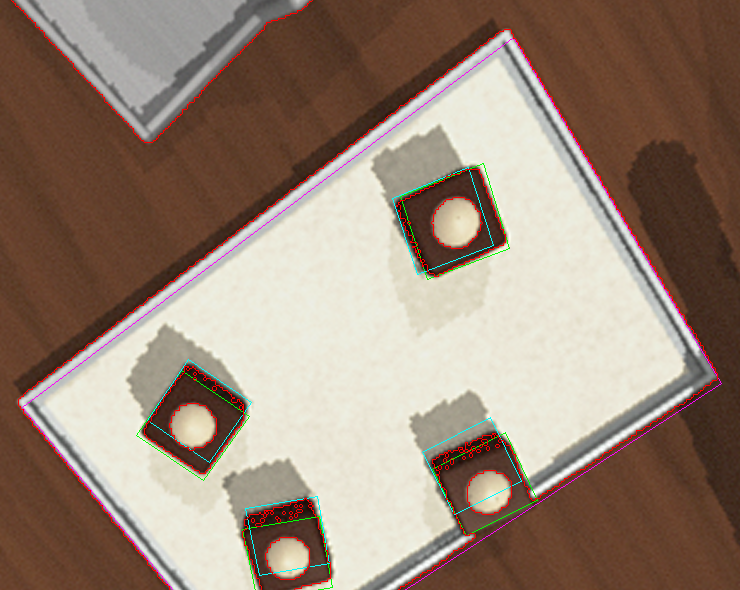

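```bash
python3 - <<'E'
s=open('cake.py').read()
s=s.replace("    mb=cv2.resize","    cs,_=cv2.findContours(m,0,1);m=cv2.drawContours(m*0,cs,-1,1,-1)\n    mb=cv2.resize")
s+='''
PC,PY=np.array([.5484,.0721]),.1357
def comp(i,j): return PC+R.from_euler("z",PY).apply([[-.066,0,.066][i],[-.033,.033][j],0])[:2]
'''
open('cake.py','w').write(s)
from cake import *
from sim import orient,follow
W=cv2.imread("pics/w2.png");A=np.load("w2c.npy");T=np.eye(4);T[:3]=A[3:].T;cw=(A[:3],T)
t=cv2.imread("pics/t5.png");ct=cam("top")
for px in((397,138),(289,221),(327,275)):
    w=p2w(cw,px,.034)[0];print(px,w[:2],"wrist",np.array(fit(W,cw,w[0],w[1])),"top",np.array(fit(t,ct,w[0],w[1])))
for j in(0,1):
    for i in range(3):print(i,j,comp(i,j))
E
```

```text
(397, 138) [ 0.5506 -0.2903] wrist [ 0.551  -0.2905 75.8369  0.1437] top [ 0.5526 -0.2923 87.7981  0.1644]
(289, 221) [ 0.4115 -0.2963] wrist [ 0.409  -0.2976 21.1226  0.1529] top [ 0.4095 -0.2988 13.0603  0.1541]
(327, 275) [ 0.4091 -0.3696] wrist [ 0.4075 -0.3732 64.7516  0.1661] top [ 0.4076 -0.3741 76.9956  0.1559]
0 0 [0.4875 0.0305]
1 0 [0.5529 0.0394]
2 0 [0.6183 0.0483]
0 1 [0.4785 0.0959]
1 1 [0.5439 0.1048]
2 1 [0.6093 0.1137]
```

```bash
python3 - <<'E'
from cake import *
A=np.load("w2c.npy");T=np.eye(4);T[:3]=A[3:].T;cw=(A[:3],T)
W=cv2.imread("pics/w2.png")
def ang(P):
    w=p2w(cw,(np.array(P)+[500,110])/2.4-.5,.033)[:,:2];d=w[1]-w[0];return np.linalg.norm(d),np.rad2deg(np.arctan2(d[1],d[0]))%90
for n,e in dict(A1=[(428,277),(507,243)],A2=[(478,166),(507,243)],B1=[(142,432),(205,474)],B2=[(205,474),(247,410)],D1=[(470,535),(533,497)],D2=[(533,497),(508,437)]).items():print(n,ang(e))
# brightness separated faces: edges via minAreaRect of silhouettes lower hull lines
for n,(u,v) in dict(A=(397,138),B=(289,221),C=(327,275),D=(410,249)).items():
    c=W[v-26:v+26,u-26:u+26];g=cv2.GaussianBlur(cv2.cvtColor(cv2.resize(c,None,fx=4,fy=4,interpolation=cv2.INTER_CUBIC),cv2.COLOR_BGR2GRAY),(5,5),0)
    L=cv2.createLineSegmentDetector().detect(g)[0][:,0]
    for x1,y1,x2,y2 in L:
        if np.hypot(x1-x2,y1-y2)>45:
            w=p2w(cw,np.array([(x1,y1),(x2,y2)])/4+[u-26,v-26],.033)[:,:2];d=w[1]-w[0];print(n,"len %.3f ang %.1f mid"%(np.linalg.norm(d),np.rad2deg(np.arctan2(d[1],d[0]))%90),w.mean(0))
E
```

```text
A1 (np.float64(0.03541467884500467), np.float64(78.10723058750128))
A2 (np.float64(0.03370593982793697), np.float64(79.30005428738798))
B1 (np.float64(0.033732968855816545), np.float64(19.543714792683275))
B2 (np.float64(0.0352466282630279), np.float64(21.635289795055307))
D1 (np.float64(0.0331151036978987), np.float64(88.50421774539878))
D2 (np.float64(0.031047549756601733), np.float64(80.08982603957888))
A len 0.033 ang 80.7 mid [ 0.5486 -0.3084]
A len 0.033 ang 80.1 mid [ 0.5682 -0.2946]
A len 0.015 ang 87.1 mid [ 0.5302 -0.2918]
A len 0.028 ang 80.8 mid [ 0.5493 -0.2719]
B len 0.032 ang 19.1 mid [ 0.3934 -0.3028]
B len 0.036 ang 19.8 mid [ 0.4063 -0.2801]
B len 0.032 ang 19.5 mid [ 0.4152 -0.3143]
B len 0.021 ang 19.2 mid [ 0.4295 -0.2865]
C len 0.034 ang 72.2 mid [ 0.3915 -0.3673]
C len 0.016 ang 64.2 mid [ 0.4228 -0.3874]
C len 0.034 ang 71.7 mid [ 0.4032 -0.3893]
C len 0.019 ang 71.8 mid [ 0.4287 -0.3716]
C len 0.015 ang 0.3 mid [ 0.4118 -0.4051]
C len 0.014 ang 68.4 mid [ 0.4211 -0.3846]
D len 0.016 ang 7.0 mid [ 0.5196 -0.3838]
D len 0.014 ang 82.7 mid [ 0.4813 -0.3996]
D len 0.019 ang 80.4 mid [ 0.5181 -0.3997]
D len 0.013 ang 86.1 mid [ 0.4778 -0.4117]
D len 0.018 ang 79.5 mid [ 0.4837 -0.3821]
D len 0.031 ang 80.6 mid [ 0.4847 -0.3958]
```

```bash
cat > g.py <<'E'
import sys
from cake import *
from sim import orient,follow
CK=dict(A=(.5503,-.2910,80.5),B=(.4105,-.2970,109.4),C=(.4087,-.3725,71.9),D=(.5015,-.398,80.5))
DST=dict(A=(2,0),B=(0,0),C=(1,0),D=(1,1))
PP=np.rad2deg(PY)+90
def pick(k,ztop=.13,start=None):
    x,y,p=CK[k];Rt=orient(p,90);print("pick",k)
    a=plan([x,y,ztop],Rt,start);return plan([x,y,.0125],Rt,a)
def place(k,z=.14,start=None):
    x,y=comp(*DST[k]);Rt=orient(PP,90);print("place",k,x,y)
    a=plan([x,y,z],Rt,start);return plan([x,y,.020],Rt,a)
E
python3 - <<'E'
from g import *
e=pick("A");u=(e[0]+[0,0,.13],e[1]);place("A",start=u)
E
```

```text
pick A
shift [0.517 0.588 1.166] turn [-0.001  0.002 -0.285] min rows 3.4
shift [-0.     0.     0.979] turn [0. 0. 0.] min rows 2.4
place A 0.6182576227587269 0.04833211110553995
shift [2.882 0.092 0.021] turn [ 0.     0.    -0.192] min rows 6.9
shift [-0.  0.  1.] turn [0. 0. 0.] min rows 2.4
```

Request:
carry_out --deltas '[[[0.13, 0.147, 0.25], [0, 0, -0.07]], [[0.26, 0.294, 0.5], [0, 0, -0.14]], [[0.39, 0.44, 0.75], [0, 0, -0.21]], [[0.517, 0.588, 1], [-0.001, 0.002, -0.285]], [[0.517, 0.588, 1], [-0.001, 0.002, -0.285]], [[0.517, 0.588, 1], [-0.001, 0.002, -0.285]], [[0.517, 0.588, 1], [-0.001, 0.002, -0.285]]]' --grip 0.75 --grip_force 25

```text
time: 29.5
tool_pos: [0.5501, -0.2931, 0.152]
eef_rot: [0.001, 0.764, 0.645, 0.0]
ft_force: [-0.6, -0.3, -0.3]
gripper_width: 0.0642
gripper_force: 0.0
```

```bash
python3 - <<'E'
from g import *
s=sensors.get_state();print(s["time"],s["q"],s["tool_pos"],s["gripper_width"])
pick("A",.05)
im=read_camera("wrist");cv2.imwrite("pics/w3.png",im);c=cam("wrist")
g=cv2.GaussianBlur(cv2.cvtColor(cv2.resize(im,None,fx=2,fy=2),cv2.COLOR_BGR2GRAY),(5,5),0)
L=cv2.createLineSegmentDetector().detect(g)[0][:,0]/2
x,y,p=CK["A"]
for l in L:
    w=p2w(c,l.reshape(2,2),.033)[:,:2];d=w[1]-w[0]
    if .02<np.linalg.norm(d)<.045 and np.hypot(*(w.mean(0)-[x,y]))<.03: print("len %.3f ang %.1f mid"%(np.linalg.norm(d),np.rad2deg(np.arctan2(d[1],d[0]))%90),w.mean(0))
E
```

```text
29.5 [-0.0488  0.6762  0.6821  1.7085 -0.5096  0.9393  0.6647] [ 0.5501 -0.2931  0.152 ] 0.06424893134554077
pick A
shift [ 0.019 -0.003  0.85 ] turn [ 0.001  0.001 -0.002] min rows 2.0
shift [-0.     0.     0.313] turn [0. 0. 0.] min rows 0.8
len 0.030 ang 80.2 mid [ 0.5683 -0.2947]
len 0.029 ang 80.9 mid [ 0.5333 -0.2899]
len 0.032 ang 80.4 mid [ 0.548  -0.3093]
len 0.027 ang 80.3 mid [ 0.5539 -0.2708]
```

Request:
carry_out --deltas '[[[0.01, 0, 0.2], [0, 0, 0]], [[0.019, 0.002, 0.45], [0.001, 0.001, -0.002]], [[0.019, 0.002, 0.7], [0.001, 0.001, -0.002]], [[0.019, 0.002, 0.85], [0.001, 0.001, -0.002]]]'

```text
time: 29.95
tool_pos: [0.5503, -0.2905, 0.048]
eef_rot: [-0.001, 0.763, 0.646, -0.0]
ft_force: [-0.7, 0.6, -1.5]
gripper_width: 0.0642
gripper_force: 0.0
```

Request:
carry_out --deltas '[[[0, 0, 0.12], [0, 0, 0]], [[0, 0, 0.23], [0, 0, 0]], [[0, 0, 0.313], [0, 0, 0]], [[0, 0, 0.313], [0, 0, 0]], [[0, 0, 0.313], [0, 0, 0]]]'

```text
time: 30.45
tool_pos: [0.5513, -0.2911, 0.0117]
eef_rot: [-0.0, 0.763, 0.647, 0.0]
ft_force: [-0.9, 0.7, 0.4]
gripper_width: 0.0642
gripper_force: 0.0
```

Request:
carry_out --deltas '[[[0, 0, 0], [0, 0, 0]], [[0, 0, 0], [0, 0, 0]], [[0, 0, 0], [0, 0, 0]], [[0, 0, 0], [0, 0, 0]], [[0, 0, 0], [0, 0, 0]], [[0, 0, 0], [0, 0, 0]], [[0, 0, 0], [0, 0, 0]], [[0, 0, 0], [0, 0, 0]]]' --grip 0

```text
time: 31.25
tool_pos: [0.5516, -0.2911, 0.012]
eef_rot: [0.0, 0.763, 0.647, 0.0]
ft_force: [-0.2, 1.0, 6.1]
gripper_width: 0.0357
gripper_force: 25.8
```

Request:
carry_out --deltas '[[[0, 0, -0.1], [0, 0, 0]], [[0, 0, -0.3], [0, 0, 0]], [[0, 0, -0.6], [0, 0, 0]], [[0, 0, -0.85], [0, 0, 0]], [[0, 0, -1], [0, 0, 0]], [[0, 0, -1], [0, 0, 0]]]'

```text
time: 31.85
tool_pos: [0.5524, -0.2919, 0.1344]
eef_rot: [0.002, 0.763, 0.646, 0.001]
ft_force: [-0.8, 0.9, 0.0]
gripper_width: 0.0352
gripper_force: 25.2
```

```bash
python3 - <<'E'
from g import *
s=sensors.get_state();print(s["time"],s["q"],s["tool_pos"],s["gripper_width"],s["gripper_force"],s["ft_force"])
place("A")
E
```

```text
31.85 [-0.0397  0.6991  0.6658  1.7156 -0.5292  0.9095  0.6798] [ 0.5524 -0.2919  0.1344] 0.03523064967018166 25.168989300727844 [-0.8008  0.8677  0.0294]
place A 0.6182576227587269 0.04833211110553995
shift [ 2.887  0.076 -0.047] turn [ 0.003  0.001 -0.191] min rows 6.9
shift [-0.  0.  1.] turn [0. 0. 0.] min rows 2.4
```

Request:
carry_out --deltas '[[[0.12, 0, -0.01], [0, 0, 0]], [[0.36, 0.01, -0.01], [0, 0, 0]], [[0.66, 0.02, -0.016], [0, 0, 0]], [[0.962, 0.025, -0.016], [0, 0, 0]]]'

```text
time: 32.25
tool_pos: [0.5721, -0.1748, 0.1318]
eef_rot: [-0.002, 0.763, 0.647, -0.0]
ft_force: [0.0, -0.8, -1.3]
gripper_width: 0.0354
gripper_force: 25.2
```

Request:
carry_out --deltas '[[[0.3, 0.01, -0.01], [0, 0, 0]], [[0.63, 0.02, -0.01], [0, 0, 0]], [[0.962, 0.025, -0.016], [0, 0, 0]]]'

```text
time: 32.55
tool_pos: [0.5936, -0.061, 0.1337]
eef_rot: [-0.002, 0.763, 0.647, -0.001]
ft_force: [0.9, -0.0, -0.7]
gripper_width: 0.0357
gripper_force: 25.2
```

Request:
carry_out --deltas '[[[0.3, 0.01, -0.01], [0, 0, -0.06]], [[0.6, 0.02, -0.01], [0.001, 0, -0.12]], [[0.85, 0.025, -0.016], [0.002, 0.001, -0.191]], [[0.962, 0.025, -0.016], [0.003, 0.001, -0.191]], [[0.962, 0.025, -0.016], [0.003, 0.001, -0.191]], [[0.962, 0.025, -0.016], [0.003, 0.001, -0.191]]]'

```text
time: 33.15
tool_pos: [0.6158, 0.0476, 0.1367]
eef_rot: [-0.003, 0.659, 0.752, -0.002]
ft_force: [1.6, -0.7, 0.4]
gripper_width: 0.0354
gripper_force: 25.1
```

```bash
python3 - <<'E'
from g import *
s=sensors.get_state();print(s["time"],s["q"],s["tool_pos"],s["gripper_width"],s["gripper_force"],s["ft_force"])
place("A",.06)
E
```

```text
33.15 [-0.5682  0.672   0.6067  1.7224 -0.4707  0.9036  0.3688] [0.6158 0.0476 0.1367] 0.03538008474099888 25.12618213891983 [ 1.5763 -0.6749  0.3649]
place A 0.6182576227587269 0.04833211110553995
shift [0.002 0.025 0.639] turn [-0.004 -0.001 -0.002] min rows 1.5
shift [-0.     0.     0.333] turn [0. 0. 0.] min rows 0.8
```

Request:
carry_out --deltas '[[[0.002, 0.025, 0.2], [-0.004, -0.001, -0.002]], [[0.002, 0.025, 0.4], [-0.004, -0.001, -0.002]], [[0.002, 0.025, 0.55], [-0.004, -0.001, -0.002]], [[0.002, 0.025, 0.639], [-0.004, -0.001, -0.002]], [[0.002, 0.025, 0.639], [-0.004, -0.001, -0.002]], [[0.002, 0.025, 0.639], [-0.004, -0.001, -0.002]]]'

```text
time: 33.75
tool_pos: [0.6196, 0.0495, 0.061]
eef_rot: [0.0, 0.657, 0.754, 0.001]
ft_force: [-0.1, -0.1, -0.2]
gripper_width: 0.0355
gripper_force: 25.2
```

```bash
python3 - <<'E'
from g import *
s=sensors.get_state();print(s["tool_pos"],s["gripper_width"])
place("A",.04)
im=read_camera("wrist");cv2.imwrite("pics/w4.png",im);c=cam("wrist")
# platter ribs seen by wrist camera: overlay of compartments
v=im.copy()
for i in range(3):
    for j in range(2):
        q=np.c_[comp(i,j)+R.from_euler("z",PY).apply([[a*.03,b*.03,0] for a,b in((-1,-1),(1,-1),(1,1),(-1,1))])[:,:2],np.full(4,.0155)]
        cv2.polylines(v,[np.round(w2p(c,q)).astype(np.int32)],True,(0,255,0),1)
cv2.imwrite("pics/w4o.png",v)
E
```

```text
[0.6196 0.0495 0.061 ] 0.03545627672873369
place A 0.6182576227587269 0.04833211110553995
shift [-0.008 -0.013  0.175] turn [ 0.001 -0.001  0.001] min rows 0.4
shift [-0.     0.     0.167] turn [0. 0. 0.] min rows 0.4
```

View pics/w4o.png

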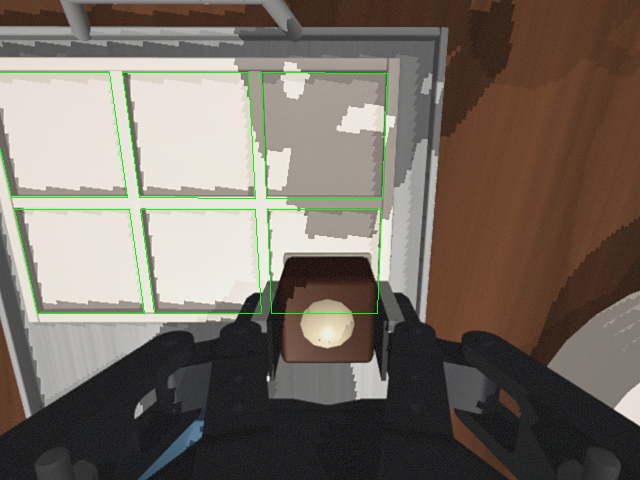

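Request:
carry_out --deltas '[[[-0.008, -0.013, 0.1], [0.001, -0.001, 0.001]], [[-0.008, -0.013, 0.2], [0.001, -0.001, 0.001]], [[-0.008, -0.013, 0.29], [0.001, -0.001, 0.001]], [[-0.008, -0.013, 0.34], [0.001, -0.001, 0.001]], [[-0.008, -0.013, 0.34], [0.001, -0.001, 0.001]], [[-0.008, -0.013, 0.34], [0.001, -0.001, 0.001]]]'

```text
time: 34.4
tool_pos: [0.6177, 0.0489, 0.0193]
eef_rot: [-0.0, 0.657, 0.754, -0.0]
ft_force: [0.1, -0.5, -0.3]
gripper_width: 0.0355
gripper_force: 25.9
```

```bash
python3 - <<'E'
from g import *
s=sensors.get_state();print(s["tool_pos"],s["gripper_width"],s["ft_force"],comp(2,0))
E
```

```text
[0.6177 0.0489 0.0193] 0.03550288060160477 [ 0.1099 -0.4811 -0.2759] [0.6183 0.0483]
```

Request:
carry_out --deltas '[[[0, 0, 0], [0, 0, 0]], [[0, 0, 0], [0, 0, 0]], [[0, 0, 0], [0, 0, 0]], [[0, 0, 0], [0, 0, 0]], [[0, 0, 0], [0, 0, 0]]]' --grip 0.62

```text
time: 34.9
tool_pos: [0.6179, 0.0491, 0.0198]
eef_rot: [0.0, 0.657, 0.754, 0.0]
ft_force: [-0.6, -0.7, -0.1]
gripper_width: 0.0532
gripper_force: 0.0
```

Request:
carry_out --deltas '[[[0, 0, -0.08], [0, 0, 0]], [[0, 0, -0.25], [0, 0, 0]], [[0, 0, -0.55], [0, 0, 0]], [[0, 0, -0.85], [0, 0, 0]], [[0, 0, -1], [0, 0, 0]], [[0, 0, -1], [0, 0, 0]]]'

```text
time: 35.5
tool_pos: [0.62, 0.0489, 0.1435]
eef_rot: [0.002, 0.657, 0.754, 0.002]
ft_force: [0.1, -0.3, -0.2]
gripper_width: 0.0531
gripper_force: 0.0
```

```bash
python3 - <<'E'
from g import *
s=sensors.get_state();print(s["time"],s["q"],s["tool_pos"],s["gripper_width"],s["ft_force"])
p=pick("B",.13);follow(s["q"],[("x",p[0]+[0,0,.12],p[1])])
E
```

```text
35.5 [-0.5743  0.6637  0.6128  1.7183 -0.4687  0.9038  0.3695] [0.62   0.0489 0.1435] 0.053131856219634156 [ 0.0869 -0.2521 -0.226 ]
pick B
shift [-2.618 -2.123  0.099] turn [ 0.004  0.    -0.129] min rows 8.1
shift [-0.     0.     0.979] turn [0. 0. 0.] min rows 2.4
x err 0.000 [ 0.0789  0.4957  0.5853  2.019  -0.4003  0.7399  1.2483] marg 0.38 wrist [ 0.4107 -0.2968  0.4678]
```

Request:
carry_out --deltas '[[[-0.22, -0.177, 0.01], [0, 0, 0]], [[-0.44, -0.354, 0.02], [0, 0, 0]], [[-0.66, -0.53, 0.03], [0, 0, 0]], [[-0.873, -0.708, 0.033], [0, 0, 0]]]' --grip 0.75

```text
time: 35.9
tool_pos: [0.5465, -0.0673, 0.1351]
eef_rot: [-0.0, 0.657, 0.754, -0.0]
ft_force: [1.1, -0.1, -0.5]
gripper_width: 0.0643
gripper_force: 0.0
```

Request:
carry_out --deltas '[[[-0.22, -0.177, 0.01], [0, 0, 0]], [[-0.44, -0.354, 0.02], [0, 0, 0]], [[-0.66, -0.53, 0.03], [0, 0, 0]], [[-0.873, -0.708, 0.033], [0, 0, 0]]]'

```text
time: 36.3
tool_pos: [0.4767, -0.1826, 0.1313]
eef_rot: [-0.0, 0.657, 0.754, -0.0]
ft_force: [0.1, -0.2, -0.2]
gripper_width: 0.0637
gripper_force: 0.0
```

Request:
carry_out --deltas '[[[-0.22, -0.177, 0.01], [0, 0, -0.04]], [[-0.44, -0.354, 0.02], [0, 0, -0.08]], [[-0.66, -0.53, 0.03], [0.004, 0, -0.129]], [[-0.873, -0.708, 0.033], [0.004, 0, -0.129]], [[-0.873, -0.708, 0.033], [0.004, 0, -0.129]], [[-0.873, -0.708, 0.033], [0.004, 0, -0.129]]]'

```text
time: 36.9
tool_pos: [0.4075, -0.2973, 0.1275]
eef_rot: [-0.003, 0.578, 0.816, -0.002]
ft_force: [1.5, 0.0, 0.1]
gripper_width: 0.0642
gripper_force: 0.0
```

```bash
cat >> g.py <<'E'
def look(k):
    s=sensors.get_state();print(s["time"],s["tool_pos"],s["gripper_width"])
    im=read_camera("wrist");c=cam("wrist");cv2.imwrite("pics/look%s.png"%k,im)
    g=cv2.GaussianBlur(cv2.cvtColor(cv2.resize(im,None,fx=2,fy=2),cv2.COLOR_BGR2GRAY),(5,5),0)
    L=cv2.createLineSegmentDetector().detect(g)[0][:,0]/2
    x,y,p=CK[k]
    for l in L:
        w=p2w(c,l.reshape(2,2),.033)[:,:2];d=w[1]-w[0];o=R.from_euler("z",-p,degrees=True).apply([*(w.mean(0)-[x,y]),0])[:2]*1000
        if .02<np.linalg.norm(d)<.045 and np.hypot(*o)<30: print("len %.3f ang %.1f"%(np.linalg.norm(d),np.rad2deg(np.arctan2(d[1],d[0]))%90),"offset mm along tool x,-y",o)
E
python3 - <<'E'
from g import *
look("B");pick("B",.05)
E
```

```text
36.9 [ 0.4075 -0.2973  0.1275] 0.06415566006596339
len 0.032 ang 19.7 offset mm along tool x,-y [-16.9332   0.9656]
len 0.023 ang 19.4 offset mm along tool x,-y [-3.4325 18.7964]
len 0.030 ang 19.2 offset mm along tool x,-y [22.5053 -0.1262]
pick B
shift [-0.012  0.02   0.645] turn [-0.004 -0.001  0.001] min rows 1.5
shift [-0.     0.     0.313] turn [0. 0. 0.] min rows 0.8
```

Request:
carry_out --deltas '[[[-0.004, 0.015, 0.2], [-0.004, -0.001, 0.001]], [[-0.004, 0.015, 0.4], [-0.004, -0.001, 0.001]], [[-0.004, 0.015, 0.58], [-0.004, -0.001, 0.001]], [[-0.004, 0.015, 0.645], [-0.004, -0.001, 0.001]]]'

```text
time: 37.35
tool_pos: [0.4095, -0.2947, 0.0485]
eef_rot: [-0.001, 0.577, 0.817, -0.0]
ft_force: [0.1, -0.0, 0.2]
gripper_width: 0.0639
gripper_force: 0.0
```

Request:
carry_out --deltas '[[[0, 0, 0.12], [0, 0, 0]], [[0, 0, 0.23], [0, 0, 0]], [[0, 0, 0.313], [0, 0, 0]], [[0, 0, 0.313], [0, 0, 0]], [[0, 0, 0.313], [0, 0, 0]]]'

```text
time: 37.85
tool_pos: [0.4096, -0.2973, 0.0129]
eef_rot: [0.0, 0.578, 0.816, -0.0]
ft_force: [0.4, -0.4, 0.1]
gripper_width: 0.0641
gripper_force: 0.0
```

Request:
carry_out --deltas '[[[0, 0, 0], [0, 0, 0]], [[0, 0, 0], [0, 0, 0]], [[0, 0, 0], [0, 0, 0]], [[0, 0, 0], [0, 0, 0]], [[0, 0, 0], [0, 0, 0]], [[0, 0, 0], [0, 0, 0]], [[0, 0, 0], [0, 0, 0]], [[0, 0, 0], [0, 0, 0]]]' --grip 0

```text
time: 38.65
tool_pos: [0.4101, -0.2974, 0.0134]
eef_rot: [0.001, 0.578, 0.816, -0.0]
ft_force: [-1.2, 0.5, 7.0]
gripper_width: 0.0355
gripper_force: 26.1
```

Request:
carry_out --deltas '[[[0, 0, -0.1], [0, 0, 0]], [[0, 0, -0.3], [0, 0, 0]], [[0, 0, -0.6], [0, 0, 0]], [[0, 0, -0.85], [0, 0, 0]], [[0, 0, -1], [0, 0, 0]], [[0, 0, -1], [0, 0, 0]]]'

```text
time: 39.25
tool_pos: [0.411, -0.2979, 0.1356]
eef_rot: [0.003, 0.578, 0.816, 0.0]
ft_force: [1.0, -0.9, -0.6]
gripper_width: 0.0351
gripper_force: 25.3
```

```bash
python3 - <<'E'
from g import *
s=sensors.get_state();print(s["time"],s["q"],s["tool_pos"],s["gripper_width"],s["gripper_force"],s["ft_force"])
place("B")
E
```

```text
39.25 [ 0.0753  0.4897  0.591   2.0196 -0.3998  0.7402  1.2487] [ 0.411  -0.2979  0.1356] 0.035068501737499834 25.306467711925507 [ 1.0007 -0.873  -0.5747]
place B 0.4874711152291958 0.03047463512969449
shift [ 2.37   1.508 -0.041] turn [0.003 0.002 0.129] min rows 6.7
shift [-0.  0.  1.] turn [0. 0. 0.] min rows 2.4
```

Request:
carry_out --deltas '[[[0.12, 0.075, 0], [0, 0, 0]], [[0.35, 0.22, -0.01], [0, 0, 0]], [[0.57, 0.36, -0.01], [0, 0, 0]], [[0.79, 0.503, -0.014], [0, 0, 0]]]'

```text
time: 39.65
tool_pos: [0.4345, -0.1861, 0.1339]
eef_rot: [-0.0, 0.578, 0.816, -0.0]
ft_force: [0.3, 0.4, -0.6]
gripper_width: 0.0349
gripper_force: 25.3
```

Request:
carry_out --deltas '[[[0.26, 0.168, 0], [0, 0, 0]], [[0.52, 0.336, -0.01], [0, 0, 0]], [[0.79, 0.503, -0.014], [0, 0, 0]]]'

```text
time: 39.95
tool_pos: [0.4601, -0.0766, 0.1356]
eef_rot: [-0.0, 0.578, 0.816, -0.001]
ft_force: [1.1, 0.0, -0.3]
gripper_width: 0.0352
gripper_force: 25.3
```

Request:
carry_out --deltas '[[[0.26, 0.168, 0], [0, 0, 0.04]], [[0.5, 0.32, -0.01], [0.001, 0, 0.08]], [[0.7, 0.45, -0.014], [0.003, 0.002, 0.129]], [[0.79, 0.503, -0.014], [0.003, 0.002, 0.129]], [[0.79, 0.503, -0.014], [0.003, 0.002, 0.129]], [[0.79, 0.503, -0.014], [0.003, 0.002, 0.129]]]'

```text
time: 40.55
tool_pos: [0.4854, 0.0299, 0.1374]
eef_rot: [-0.002, 0.658, 0.753, -0.002]
ft_force: [-0.4, -0.6, -0.7]
gripper_width: 0.0352
gripper_force: 25.3
```

```bash
python3 - <<'E'
from g import *
s=sensors.get_state();print(s["time"],s["q"],s["tool_pos"],s["gripper_width"],s["gripper_force"],s["ft_force"])
place("B",.06)
E
```

```text
40.55 [-0.6591  0.4695  0.6377  2.063  -0.4115  0.7407  0.3735] [0.4854 0.0299 0.1374] 0.03520827515132875 25.318927466869354 [-0.3968 -0.5557 -0.6574]
place B 0.4874711152291958 0.03047463512969449
shift [0.002 0.021 0.645] turn [-0.004 -0.001 -0.   ] min rows 1.5
shift [-0.     0.     0.333] turn [0. 0. 0.] min rows 0.8
```

Request:
carry_out --deltas '[[[0, 0.012, 0.2], [-0.003, 0, 0]], [[0, 0.012, 0.4], [-0.003, 0, 0]], [[0, 0.012, 0.55], [-0.003, 0, 0]], [[0, 0.012, 0.645], [-0.003, 0, 0]], [[0, 0.012, 0.645], [-0.003, 0, 0]], [[0, 0.012, 0.645], [-0.003, 0, 0]]]'

```text
time: 41.15
tool_pos: [0.4874, 0.0307, 0.0607]
eef_rot: [-0.0, 0.658, 0.753, 0.001]
ft_force: [-0.2, -0.0, -0.7]
gripper_width: 0.0358
gripper_force: 25.3
```

```bash
python3 - <<'E'
from g import *
s=sensors.get_state();print(s["tool_pos"],s["gripper_width"])
place("B",.0208)
E
```

```text
[0.4874 0.0307 0.0607] 0.03582041687900568
place B 0.4874711152291958 0.03047463512969449
shift [-0.002  0.001  0.333] turn [ 0.    -0.001 -0.001] min rows 0.8
shift [-0.     0.     0.007] turn [0. 0. 0.] min rows 0.0
```

Request:
carry_out --deltas '[[[-0.002, 0.001, 0.1], [0, 0, 0]], [[-0.002, 0.001, 0.2], [0, 0, 0]], [[-0.002, 0.001, 0.28], [0, 0, 0]], [[-0.002, 0.001, 0.33], [0, 0, 0]], [[-0.002, 0.001, 0.333], [0, 0, 0]], [[-0.002, 0.001, 0.333], [0, 0, 0]]]'

```text
time: 41.75
tool_pos: [0.4871, 0.0314, 0.0199]
eef_rot: [-0.001, 0.658, 0.753, 0.0]
ft_force: [-0.5, -0.9, -1.4]
gripper_width: 0.0353
gripper_force: 26.1
```

Request:
carry_out --deltas '[[[0, 0, 0], [0, 0, 0]], [[0, 0, 0], [0, 0, 0]], [[0, 0, 0], [0, 0, 0]], [[0, 0, 0], [0, 0, 0]], [[0, 0, 0], [0, 0, 0]]]' --grip 0.62

```text
time: 42.25
tool_pos: [0.4873, 0.0316, 0.0203]
eef_rot: [-0.001, 0.658, 0.753, 0.001]
ft_force: [-0.4, 0.0, 0.2]
gripper_width: 0.0528
gripper_force: 0.0
```

Request:
carry_out --deltas '[[[0, 0, -0.08], [0, 0, 0]], [[0, 0, -0.25], [0, 0, 0]], [[0, 0, -0.55], [0, 0, 0]], [[0, 0, -0.85], [0, 0, 0]], [[0, 0, -1], [0, 0, 0]], [[0, 0, -1], [0, 0, 0]]]'

```text
time: 42.85
tool_pos: [0.4892, 0.0315, 0.1431]
eef_rot: [0.001, 0.658, 0.753, 0.003]
ft_force: [-0.2, 0.9, 0.1]
gripper_width: 0.053
gripper_force: 0.0
```

```bash
python3 - <<'E'
from g import *
s=sensors.get_state();print(s["time"],s["q"],s["tool_pos"],s["gripper_width"],s["ft_force"])
p=pick("C",.13);follow(s["q"],[("x",p[0]+[0,0,.12],p[1])])
E
```

```text
42.85 [-0.671   0.4614  0.6509  2.0593 -0.4142  0.7443  0.3742] [0.4892 0.0315 0.1431] 0.05302695709578322 [-0.1816  0.8795  0.1176]
pick C
shift [-3.246 -1.119  0.095] turn [ 0.003 -0.002  0.287] min rows 8.2
shift [-0.     0.     0.979] turn [0. 0. 0.] min rows 2.4
x err 0.000 [ 0.1242  0.6105  0.7248  1.9074 -0.5417  0.8289  0.8221] marg 0.49 wrist [ 0.409  -0.3724  0.4678]
```

Request:
carry_out --deltas '[[[-0.27, -0.093, 0.01], [0, 0, 0]], [[-0.54, -0.187, 0.02], [0, 0, 0]], [[-0.812, -0.28, 0.024], [0, 0, 0]]]' --grip 0.75

```text
time: 43.15
tool_pos: [0.4663, -0.0705, 0.1368]
eef_rot: [-0.001, 0.657, 0.754, 0.0]
ft_force: [-0.3, -0.6, 0.1]
gripper_width: 0.0639
gripper_force: 0.0
```

Request:
carry_out --deltas '[[[-0.27, -0.093, 0.01], [0, 0, 0]], [[-0.54, -0.187, 0.02], [0, 0, 0]], [[-0.812, -0.28, 0.024], [0, 0, 0]]]'

```text
time: 43.45
tool_pos: [0.446, -0.1719, 0.1336]
eef_rot: [-0.001, 0.658, 0.753, 0.0]
ft_force: [1.6, 0.8, -0.3]
gripper_width: 0.0641
gripper_force: 0.0
```

Request:
carry_out --deltas '[[[-0.27, -0.093, 0.01], [0, 0, 0]], [[-0.54, -0.187, 0.02], [0, 0, 0]], [[-0.812, -0.28, 0.024], [0, 0, 0]]]'

```text
time: 43.75
tool_pos: [0.4259, -0.2728, 0.1305]
eef_rot: [-0.001, 0.658, 0.753, 0.0]
ft_force: [-0.1, -0.7, -0.9]
gripper_width: 0.0643
gripper_force: 0.0
```

Request:
carry_out --deltas '[[[-0.22, -0.08, 0.01], [0, 0, 0.07]], [[-0.42, -0.15, 0.02], [0, 0, 0.14]], [[-0.62, -0.22, 0.02], [0, 0, 0.21]], [[-0.812, -0.28, 0.024], [0.003, -0.002, 0.287]], [[-0.812, -0.28, 0.024], [0.003, -0.002, 0.287]], [[-0.812, -0.28, 0.024], [0.003, -0.002, 0.287]]]'

```text
time: 44.35
tool_pos: [0.4062, -0.3727, 0.1274]
eef_rot: [-0.002, 0.809, 0.588, -0.003]
ft_force: [0.7, 0.5, -0.4]
gripper_width: 0.0641
gripper_force: 0.0
```

```bash
python3 - <<'E'
from g import *
look("C");pick("C",.05)
E
```

```text
44.35 [ 0.4062 -0.3727  0.1274] 0.06408864752155158
len 0.033 ang 71.7 offset mm along tool x,-y [-18.0933   1.3408]
len 0.034 ang 72.3 offset mm along tool x,-y [  1.2328 -16.4933]
len 0.028 ang 71.2 offset mm along tool x,-y [21.2324  1.0646]
pick C
shift [0.002 0.022 0.645] turn [-0.004  0.001  0.001] min rows 1.5
shift [-0.     0.     0.313] turn [0. 0. 0.] min rows 0.8
```

Request:
carry_out --deltas '[[[0.002, 0.01, 0.2], [-0.003, 0.001, 0.001]], [[0.002, 0.01, 0.4], [-0.003, 0.001, 0.001]], [[0.002, 0.01, 0.58], [-0.003, 0.001, 0.001]], [[0.002, 0.01, 0.645], [-0.003, 0.001, 0.001]]]'

```text
time: 44.8
tool_pos: [0.4071, -0.3708, 0.0487]
eef_rot: [-0.002, 0.809, 0.588, -0.0]
ft_force: [0.6, -0.6, 0.4]
gripper_width: 0.0641
gripper_force: 0.0
```

Request:
carry_out --deltas '[[[0, 0, 0.12], [0, 0, 0]], [[0, 0, 0.23], [0, 0, 0]], [[0, 0, 0.313], [0, 0, 0]], [[0, 0, 0.313], [0, 0, 0]], [[0, 0, 0.313], [0, 0, 0]]]'

```text
time: 45.3
tool_pos: [0.4076, -0.3735, 0.0132]
eef_rot: [0.0, 0.81, 0.587, -0.0]
ft_force: [-1.0, -0.2, 0.6]
gripper_width: 0.0643
gripper_force: 0.0
```

Request:
carry_out --deltas '[[[0, 0, 0], [0, 0, 0]], [[0, 0, 0], [0, 0, 0]], [[0, 0, 0], [0, 0, 0]], [[0, 0, 0], [0, 0, 0]], [[0, 0, 0], [0, 0, 0]], [[0, 0, 0], [0, 0, 0]], [[0, 0, 0], [0, 0, 0]], [[0, 0, 0], [0, 0, 0]]]' --grip 0

```text
time: 46.1
tool_pos: [0.408, -0.3737, 0.0137]
eef_rot: [0.001, 0.81, 0.587, -0.0]
ft_force: [-0.7, -0.5, 5.8]
gripper_width: 0.0354
gripper_force: 26.1
```

Request:
carry_out --deltas '[[[0, 0, -0.1], [0, 0, 0]], [[0, 0, -0.3], [0, 0, 0]], [[0, 0, -0.6], [0, 0, 0]], [[0, 0, -0.85], [0, 0, 0]], [[0, 0, -1], [0, 0, 0]], [[0, 0, -1], [0, 0, 0]]]'

```text
time: 46.7
tool_pos: [0.4087, -0.3743, 0.136]
eef_rot: [0.002, 0.81, 0.587, 0.0]
ft_force: [0.1, 0.1, -0.3]
gripper_width: 0.0357
gripper_force: 25.4
```

```bash
python3 - <<'E'
from g import *
s=sensors.get_state();print(s["time"],s["q"],s["tool_pos"],s["gripper_width"],s["gripper_force"],s["ft_force"])
place("C")
E
```

```text
46.7 [ 0.1126  0.6109  0.7454  1.9071 -0.5528  0.8343  0.8335] [ 0.4087 -0.3743  0.136 ] 0.03573921548898994 25.39885640144348 [ 0.15    0.0809 -0.2645]
place C 0.5528643689939614 0.03940337311761722
shift [ 3.65   0.066 -0.041] turn [ 0.003  0.002 -0.288] min rows 8.8
shift [-0.  0.  1.] turn [0. 0. 0.] min rows 2.4
```

Request:
carry_out --deltas '[[[0.12, 0, 0], [0, 0, 0]], [[0.36, 0.005, 0], [0, 0, 0]], [[0.64, 0.01, -0.01], [0, 0, 0]], [[0.912, 0.017, -0.01], [0, 0, 0]]]'

```text
time: 47.1
tool_pos: [0.4433, -0.2684, 0.1336]
eef_rot: [-0.0, 0.81, 0.586, -0.001]
ft_force: [0.4, -0.1, -1.0]
gripper_width: 0.0352
gripper_force: 25.4
```

Request:
carry_out --deltas '[[[0.3, 0.005, 0], [0, 0, 0]], [[0.6, 0.01, 0], [0, 0, 0]], [[0.912, 0.017, -0.01], [0, 0, 0]]]'

```text
time: 47.4
tool_pos: [0.4792, -0.1649, 0.1346]
eef_rot: [-0.0, 0.81, 0.586, -0.001]
ft_force: [0.2, -0.3, -1.4]
gripper_width: 0.0354
gripper_force: 25.4
```

Request:
carry_out --deltas '[[[0.3, 0.005, 0], [0, 0, 0]], [[0.6, 0.01, 0], [0, 0, 0]], [[0.912, 0.017, -0.01], [0, 0, 0]]]'

```text
time: 47.7
tool_pos: [0.5151, -0.0616, 0.1357]
eef_rot: [-0.0, 0.81, 0.587, -0.001]
ft_force: [0.7, -1.0, -0.0]
gripper_width: 0.0353
gripper_force: 25.4
```

Request:
carry_out --deltas '[[[0.25, 0.005, 0], [0, 0, -0.07]], [[0.5, 0.01, 0], [0, 0, -0.14]], [[0.72, 0.014, -0.01], [0, 0, -0.22]], [[0.912, 0.017, -0.01], [0.003, 0.002, -0.288]], [[0.912, 0.017, -0.01], [0.003, 0.002, -0.288]], [[0.912, 0.017, -0.01], [0.003, 0.002, -0.288]]]'

```text
time: 48.3
tool_pos: [0.5511, 0.0401, 0.1368]
eef_rot: [-0.003, 0.658, 0.753, -0.001]
ft_force: [-0.7, -0.4, 0.1]
gripper_width: 0.0351
gripper_force: 25.3
```

```bash
python3 - <<'E'
from g import *
s=sensors.get_state();print(s["time"],s["q"],s["tool_pos"],s["gripper_width"],s["gripper_force"],s["ft_force"])
place("C",.06)
E
```

```text
48.3 [-0.6353  0.5813  0.6506  1.8983 -0.4731  0.8259  0.402 ] [0.5511 0.0401 0.1368] 0.03514528916874576 25.347161293029785 [-0.7078 -0.4129  0.0823]
place C 0.5528643689939614 0.03940337311761722
shift [-0.01   0.018  0.64 ] turn [-0.004 -0.002 -0.001] min rows 1.5
shift [-0.     0.     0.333] turn [0. 0. 0.] min rows 0.8
```

Request:
carry_out --deltas '[[[-0.012, 0.01, 0.2], [-0.003, -0.001, 0]], [[-0.012, 0.01, 0.4], [-0.003, -0.001, 0]], [[-0.012, 0.01, 0.55], [-0.003, -0.001, 0]], [[-0.012, 0.01, 0.64], [-0.003, -0.001, 0]], [[-0.012, 0.01, 0.64], [-0.003, -0.001, 0]], [[-0.012, 0.01, 0.64], [-0.003, -0.001, 0]]]'

```text
time: 48.9
tool_pos: [0.553, 0.0384, 0.0611]
eef_rot: [-0.0, 0.658, 0.753, 0.001]
ft_force: [0.1, -0.0, -0.0]
gripper_width: 0.0353
gripper_force: 25.4
```

```bash
python3 - <<'E'
from g import *
s=sensors.get_state();print(s["tool_pos"],s["gripper_width"])
im=read_camera("wrist");cv2.imwrite("pics/w5.png",im)
place("C",.0212)
E
```

```text
[0.553  0.0384 0.0611] 0.03533913825964368
place C 0.5528643689939614 0.03940337311761722
shift [ 0.006 -0.004  0.336] turn [ 0.001 -0.001 -0.001] min rows 0.8
shift [-0.    0.    0.01] turn [0. 0. 0.] min rows 0.0
```

View pics/w5.png

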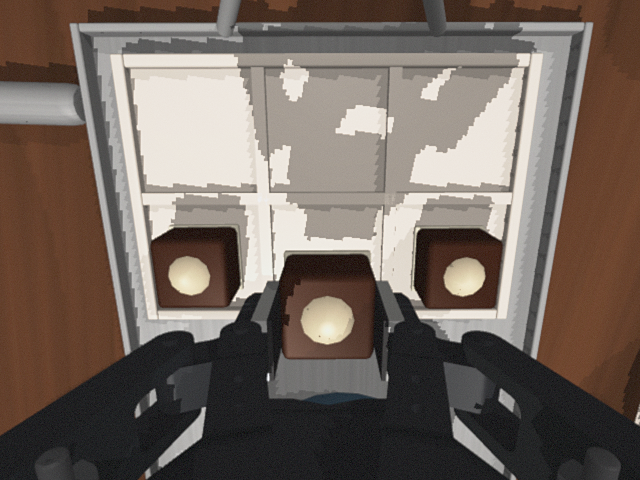

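I've now viewed 15 pictures, one over the limit of 14. I won't view any more and will check the rest by numbers.

Request:
carry_out --deltas '[[[0.006, -0.004, 0.1], [0, 0, 0]], [[0.006, -0.004, 0.2], [0, 0, 0]], [[0.006, -0.004, 0.28], [0, 0, 0]], [[0.006, -0.004, 0.33], [0, 0, 0]], [[0.006, -0.004, 0.336], [0, 0, 0]], [[0.006, -0.004, 0.336], [0, 0, 0]]]'

```text
time: 49.55
tool_pos: [0.5521, 0.0398, 0.0199]
eef_rot: [-0.001, 0.658, 0.753, 0.001]
ft_force: [0.8, 0.8, -0.7]
gripper_width: 0.0356
gripper_force: 26.2
```

Request:
carry_out --deltas '[[[0, 0, 0], [0, 0, 0]], [[0, 0, 0], [0, 0, 0]], [[0, 0, 0], [0, 0, 0]], [[0, 0, 0], [0, 0, 0]], [[0, 0, 0], [0, 0, 0]]]' --grip 0.58

```text
time: 50.05
tool_pos: [0.5523, 0.0399, 0.0204]
eef_rot: [-0.0, 0.658, 0.753, 0.001]
ft_force: [-0.5, 0.2, 0.4]
gripper_width: 0.0495
gripper_force: 0.0
```

Request:
carry_out --deltas '[[[0, 0, -0.08], [0, 0, 0]], [[0, 0, -0.25], [0, 0, 0]], [[0, 0, -0.55], [0, 0, 0]], [[0, 0, -0.85], [0, 0, 0]], [[0, 0, -1], [0, 0, 0]], [[0, 0, -1], [0, 0, 0]]]'

```text
time: 50.65
tool_pos: [0.5542, 0.0397, 0.1436]
eef_rot: [0.001, 0.658, 0.753, 0.003]
ft_force: [1.0, 0.5, -0.2]
gripper_width: 0.0498
gripper_force: 0.0
```

```bash
python3 - <<'E'
from g import *
s=sensors.get_state();print(s["time"],s["q"],s["tool_pos"],s["gripper_width"],s["ft_force"])
p=pick("D",.13);follow(s["q"],[("x",p[0]+[0,0,.12],p[1])])
im=read_camera("top");c=cam("top");print("D top fit",np.array(fit(im,c,.5015,-.398)))
E
```

```text
50.65 [-0.6428  0.5711  0.6614  1.8968 -0.4717  0.8271  0.4025] [0.5542 0.0397 0.1436] 0.04982056503478497 [ 0.9798  0.4678 -0.2447]
pick D
shift [-3.555 -0.927  0.1  ] turn [ 0.004 -0.002  0.192] min rows 8.8
shift [-0.     0.     0.979] turn [0. 0. 0.] min rows 2.4
x err 0.000 [ 0.1422  0.7366  0.6901  1.6702 -0.5576  0.9409  0.8773] marg 0.57 wrist [ 0.5018 -0.3978  0.4678]
D top fit [ 0.4943 -0.4569 60.6448  0.8544]
```

Request:
carry_out --deltas '[[[-0.3, -0.078, 0.01], [0, 0, 0]], [[-0.6, -0.155, 0.02], [0, 0, 0]], [[-0.889, -0.232, 0.025], [0, 0, 0]]]' --grip 0.75

```text
time: 51.0
tool_pos: [0.5379, -0.0707, 0.1361]
eef_rot: [-0.001, 0.657, 0.754, 0.0]
ft_force: [0.0, -0.6, 0.3]
gripper_width: 0.0641
gripper_force: 0.0
```

Request:
carry_out --deltas '[[[-0.3, -0.078, 0.01], [0, 0, 0]], [[-0.6, -0.155, 0.02], [0, 0, 0]], [[-0.889, -0.232, 0.025], [0, 0, 0]]]'

```text
time: 51.3
tool_pos: [0.5246, -0.1804, 0.1329]
eef_rot: [-0.001, 0.658, 0.753, 0.0]
ft_force: [-0.4, -1.1, -0.4]
gripper_width: 0.0642
gripper_force: 0.0
```

Request:
carry_out --deltas '[[[-0.3, -0.078, 0.01], [0, 0, 0]], [[-0.6, -0.155, 0.02], [0, 0, 0]], [[-0.889, -0.232, 0.025], [0, 0, 0]]]'

```text
time: 51.6
tool_pos: [0.5115, -0.2898, 0.1295]
eef_rot: [-0.001, 0.658, 0.753, 0.0]
ft_force: [0.4, 0.4, 0.1]
gripper_width: 0.064
gripper_force: 0.0
```

Request:
carry_out --deltas '[[[-0.25, -0.065, 0.01], [0, 0, 0.05]], [[-0.5, -0.13, 0.02], [0, 0, 0.1]], [[-0.72, -0.19, 0.02], [0, 0, 0.15]], [[-0.889, -0.232, 0.025], [0.004, -0.002, 0.192]], [[-0.889, -0.232, 0.025], [0.004, -0.002, 0.192]], [[-0.889, -0.232, 0.025], [0.004, -0.002, 0.192]]]'

```text
time: 52.2
tool_pos: [0.4988, -0.3975, 0.1264]
eef_rot: [-0.003, 0.763, 0.646, -0.003]
ft_force: [-0.3, 0.1, -0.1]
gripper_width: 0.0641
gripper_force: 0.0
```

```bash
python3 - <<'E'
from g import *
look("D");pick("D",.05)
im=cv2.imread("pics/lookD.png");c=cam("wrist");hsv=cv2.cvtColor(im,cv2.COLOR_BGR2HSV)
u,v=w2p(c,[.5015,-.398,.036])[0].astype(int);print("expected rosette px",u,v)
m=((hsv[...,2]>140)&(hsv[...,1]<90)&(hsv[...,1]>20)).astype(np.uint8)[v-40:v+40,u-40:u+40]
n,l,st,ce=cv2.connectedComponentsWithStats(m)
for i in range(1,n):
    if st[i,4]>80:print("blob",st[i],p2w(c,ce[i]+[u-40,v-40],.036))
E
```

```text
52.2 [ 0.4988 -0.3975  0.1264] 0.06405812174104487
len 0.023 ang 80.3 offset mm along tool x,-y [-3.8172 18.7349]
len 0.021 ang 79.4 offset mm along tool x,-y [ -0.8295 -16.6019]
len 0.028 ang 80.0 offset mm along tool x,-y [20.5846  1.4945]
pick D
shift [-0.007  0.024  0.638] turn [-0.005  0.     0.001] min rows 1.5
shift [-0.     0.     0.313] turn [0. 0. 0.] min rows 0.8
expected rosette px 331 240
blob [   0    0   80   60 1395] [[ 0.497  -0.3856  0.036 ]]
blob [ 25  28  29  29 643] [[ 0.5003 -0.3989  0.036 ]]
```

Request:
carry_out --deltas '[[[-0.015, 0.01, 0.2], [-0.003, 0, 0.001]], [[-0.015, 0.01, 0.4], [-0.003, 0, 0.001]], [[-0.015, 0.01, 0.58], [-0.003, 0, 0.001]], [[-0.015, 0.01, 0.638], [-0.003, 0, 0.001]]]'

```text
time: 52.65
tool_pos: [0.4993, -0.3973, 0.0485]
eef_rot: [-0.002, 0.763, 0.646, -0.001]
ft_force: [-0.4, 0.6, -0.9]
gripper_width: 0.0641
gripper_force: 0.0
```

Request:
carry_out --deltas '[[[0, 0, 0.12], [0, 0, 0]], [[0, 0, 0.23], [0, 0, 0]], [[0, 0, 0.313], [0, 0, 0]], [[0, 0, 0.313], [0, 0, 0]], [[0, 0, 0.313], [0, 0, 0]]]'

```text
time: 53.15
tool_pos: [0.4999, -0.4005, 0.0136]
eef_rot: [0.0, 0.764, 0.645, -0.001]
ft_force: [0.3, 0.9, -0.7]
gripper_width: 0.0643
gripper_force: 0.0
```

Request:
carry_out --deltas '[[[0, 0, 0], [0, 0, 0]], [[0, 0, 0], [0, 0, 0]], [[0, 0, 0], [0, 0, 0]], [[0, 0, 0], [0, 0, 0]], [[0, 0, 0], [0, 0, 0]], [[0, 0, 0], [0, 0, 0]], [[0, 0, 0], [0, 0, 0]], [[0, 0, 0], [0, 0, 0]]]' --grip 0

```text
time: 53.95
tool_pos: [0.5003, -0.4007, 0.0142]
eef_rot: [0.001, 0.764, 0.645, -0.001]
ft_force: [0.1, -0.3, 6.6]
gripper_width: 0.0352
gripper_force: 25.7
```

Request:
carry_out --deltas '[[[0, 0, -0.1], [0, 0, 0]], [[0, 0, -0.3], [0, 0, 0]], [[0, 0, -0.6], [0, 0, 0]], [[0, 0, -0.85], [0, 0, 0]], [[0, 0, -1], [0, 0, 0]], [[0, 0, -1], [0, 0, 0]]]'

```text
time: 54.55
tool_pos: [0.5011, -0.4011, 0.1362]
eef_rot: [0.002, 0.764, 0.645, -0.001]
ft_force: [0.2, 0.2, -0.3]
gripper_width: 0.0354
gripper_force: 25.1
```

```bash
python3 - <<'E'
from g import *
s=sensors.get_state();print(s["time"],s["q"],s["tool_pos"],s["gripper_width"],s["gripper_force"],s["ft_force"])
place("D")
E
```

```text
54.55 [ 0.1385  0.7354  0.7019  1.6681 -0.5612  0.9447  0.8815] [ 0.5011 -0.4011  0.1362] 0.03537829192196014 25.132315456867218 [ 0.1787  0.1892 -0.2717]
place D 0.5439356310060386 0.10479662688238278
shift [ 4.216 -0.352 -0.05 ] turn [ 0.001  0.003 -0.193] min rows 10.2
shift [-0.  0.  1.] turn [0. 0. 0.] min rows 2.4
```

Request:
carry_out --deltas '[[[0.12, -0.01, 0], [0, 0, 0]], [[0.36, -0.03, 0], [0, 0, 0]], [[0.6, -0.05, -0.01], [0, 0, 0]], [[0.843, -0.07, -0.01], [0, 0, 0]]]'

```text
time: 54.95
tool_pos: [0.5077, -0.2958, 0.1326]
eef_rot: [-0.001, 0.764, 0.646, -0.002]
ft_force: [0.7, -0.7, 0.5]
gripper_width: 0.0354
gripper_force: 25.1
```

Request:
carry_out --deltas '[[[0.28, -0.023, 0], [0, 0, 0]], [[0.56, -0.047, 0], [0, 0, 0]], [[0.843, -0.07, -0.01], [0, 0, 0]]]'

```text
time: 55.25
tool_pos: [0.5158, -0.1945, 0.1336]
eef_rot: [-0.001, 0.764, 0.646, -0.002]
ft_force: [0.3, 0.2, 0.1]
gripper_width: 0.0353
gripper_force: 25.1
```

Request:
carry_out --deltas '[[[0.28, -0.023, 0], [0, 0, 0]], [[0.56, -0.047, 0], [0, 0, 0]], [[0.843, -0.07, -0.01], [0, 0, 0]]]'

```text
time: 55.55
tool_pos: [0.5241, -0.0936, 0.1347]
eef_rot: [-0.001, 0.764, 0.646, -0.002]
ft_force: [-0.1, -0.0, -1.5]
gripper_width: 0.0355
gripper_force: 25.1
```

Request:
carry_out --deltas '[[[0.28, -0.023, 0], [0, 0, 0]], [[0.56, -0.047, 0], [0, 0, 0]], [[0.843, -0.07, -0.01], [0, 0, 0]]]'

```text
time: 55.85
tool_pos: [0.5324, 0.0071, 0.1356]
eef_rot: [-0.001, 0.764, 0.646, -0.003]
ft_force: [1.1, -0.6, -0.2]
gripper_width: 0.0355
gripper_force: 25.1
```

Request:
carry_out --deltas '[[[0.25, -0.02, 0], [0, 0, -0.06]], [[0.5, -0.04, 0], [0, 0, -0.12]], [[0.7, -0.06, -0.01], [0.001, 0.003, -0.193]], [[0.843, -0.07, -0.01], [0.001, 0.003, -0.193]], [[0.843, -0.07, -0.01], [0.001, 0.003, -0.193]], [[0.843, -0.07, -0.01], [0.001, 0.003, -0.193]]]'

```text
time: 56.45
tool_pos: [0.5423, 0.105, 0.1376]
eef_rot: [-0.002, 0.658, 0.753, -0.001]
ft_force: [0.4, 0.8, -0.5]
gripper_width: 0.0358
gripper_force: 25.1
```

```bash
python3 - <<'E'
from g import *
s=sensors.get_state();print(s["time"],s["q"],s["tool_pos"],s["gripper_width"],s["gripper_force"],s["ft_force"])
place("D",.06)
E
```

```text
56.45 [-0.7708  0.5855  0.6741  1.9008 -0.4897  0.8294  0.2968] [0.5423 0.105  0.1376] 0.03581041601227794 25.095299184322357 [ 0.3699  0.8061 -0.5489]
place D 0.5439356310060386 0.10479662688238278
shift [-0.005  0.016  0.647] turn [-0.003 -0.001 -0.002] min rows 1.6
shift [-0.     0.     0.333] turn [0. 0. 0.] min rows 0.8
```

Request:
carry_out --deltas '[[[-0.015, 0.006, 0.2], [-0.002, -0.001, -0.002]], [[-0.015, 0.006, 0.4], [-0.002, -0.001, -0.002]], [[-0.015, 0.006, 0.55], [-0.002, -0.001, -0.002]], [[-0.015, 0.006, 0.647], [-0.002, -0.001, -0.002]], [[-0.015, 0.006, 0.647], [-0.002, -0.001, -0.002]], [[-0.015, 0.006, 0.647], [-0.002, -0.001, -0.002]]]'

```text
time: 57.05
tool_pos: [0.5441, 0.1033, 0.0611]
eef_rot: [-0.0, 0.657, 0.754, 0.001]
ft_force: [0.3, -0.5, 0.0]
gripper_width: 0.0352
gripper_force: 25.1
```

```bash
python3 - <<'E'
from g import *
s=sensors.get_state();print(s["tool_pos"],s["gripper_width"])
place("D",.0216)
E
```

```text
[0.5441 0.1033 0.0611] 0.03517244546050762
place D 0.5439356310060386 0.10479662688238278
shift [ 0.012 -0.     0.329] turn [ 0.001 -0.001  0.001] min rows 0.8
shift [-0.     0.     0.013] turn [0. 0. 0.] min rows 0.0
```

Request:
carry_out --deltas '[[[0, 0, 0.1], [0, 0, 0]], [[0, 0, 0.2], [0, 0, 0]], [[0, 0, 0.28], [0, 0, 0]], [[0, 0, 0.325], [0, 0, 0]], [[0, 0, 0.332], [0, 0, 0]], [[0, 0, 0.332], [0, 0, 0]]]'

```text
time: 57.65
tool_pos: [0.5437, 0.1042, 0.0206]
eef_rot: [-0.001, 0.657, 0.754, 0.001]
ft_force: [0.2, -0.1, 0.2]
gripper_width: 0.0355
gripper_force: 25.7
```

Request:
carry_out --deltas '[[[0, 0, 0], [0, 0, 0]], [[0, 0, 0], [0, 0, 0]], [[0, 0, 0], [0, 0, 0]], [[0, 0, 0], [0, 0, 0]], [[0, 0, 0], [0, 0, 0]]]' --grip 0.62

```text
time: 58.15
tool_pos: [0.5439, 0.1043, 0.0209]
eef_rot: [-0.0, 0.656, 0.754, 0.001]
ft_force: [0.0, -0.5, 0.6]
gripper_width: 0.0528
gripper_force: 0.0
```

Request:
carry_out --deltas '[[[0, 0, -0.08], [0, 0, 0]], [[0, 0, -0.25], [0, 0, 0]], [[0, 0, -0.55], [0, 0, 0]], [[0, 0, -0.85], [0, 0, 0]], [[0, 0, -1], [0, 0, 0]], [[0, 0, -1], [0, 0, 0]]]'

```text
time: 58.75
tool_pos: [0.5458, 0.1043, 0.1441]
eef_rot: [0.001, 0.657, 0.754, 0.003]
ft_force: [0.4, 0.6, 0.7]
gripper_width: 0.0527
gripper_force: 0.0
```

Request:
carry_out --deltas '[[[0.1, -0.1, -0.3], [0, 0, 0]], [[0.3, -0.25, -0.6], [0, 0, 0]], [[0.5, -0.4, -0.8], [0, 0, 0]], [[0.8, -0.6, -0.9], [0, 0, 0]], [[1, -0.8, -0.9], [0, 0, 0]]]'

```text
time: 59.25
tool_pos: [0.4314, 0.2118, 0.2501]
eef_rot: [-0.0, 0.656, 0.755, 0.002]
ft_force: [-0.5, 1.0, 0.0]
gripper_width: 0.0528
gripper_force: 0.0
```

Request:
carry_out --deltas '[[[0.25, -0.15, 0], [0, 0, 0]], [[0.5, -0.3, 0], [0, 0, 0]], [[0.75, -0.45, 0], [0, 0, 0]], [[1, -0.6, 0], [0, 0, 0]], [[1, -0.6, 0], [0, 0, 0]]]'

```text
time: 59.75
tool_pos: [0.3405, 0.322, 0.2484]
eef_rot: [-0.001, 0.654, 0.757, 0.0]
ft_force: [-0.1, -0.8, 0.2]
gripper_width: 0.0531
gripper_force: 0.0
```

Request:
carry_out --deltas '[[[0.25, 0, 0], [0, 0, 0]], [[0.5, 0, 0], [0, 0, 0]], [[0.75, 0, 0], [0, 0, 0]], [[1, 0, 0], [0, 0, 0]], [[1, 0, 0], [0, 0, 0]], [[1, 0, 0], [0, 0, 0]]]'

```text
time: 60.35
tool_pos: [0.3279, 0.4365, 0.2486]
eef_rot: [0.0, 0.656, 0.754, 0.0]
ft_force: [0.4, 0.1, -0.1]
gripper_width: 0.0529
gripper_force: 0.0
```

```bash
python3 - <<'E'
from g import *
s=sensors.get_state();print(s["time"],s["q"],s["tool_pos"],s["ft_force"])
im=read_camera("top");cv2.imwrite("pics/t9.png",im);c=cam("top")
for n,(i,j) in DST.items():
    x,y=comp(i,j);f=np.array(fit(im,c,x,y,.010));d=R.from_euler("z",-PY).apply([f[0]-x,f[1]-y,0])[:2]*1000
    print(n,"off mm (platter axes)",d,"yaw rel",(f[2]-np.rad2deg(PY)+45)%90-45,"iou err",f[3])
hsv=cv2.cvtColor(im,cv2.COLOR_BGR2HSV);H,S,V=[hsv[...,k].astype(int) for k in range(3)]
def win(x0,x1,y0,y1):
    m=np.zeros(im.shape[:2],bool);m[y0:y1,x0:x1]=1;return m
cl=lambda m:cv2.morphologyEx(m.astype(np.uint8),cv2.MORPH_CLOSE,np.ones((15,15),np.uint8))
print("bowl",rect_fit(cl(win(320,420,175,270)&(H>95)&(H<125)&(S>80)),c,.057)[:2])
y=win(335,412,185,258)&(H>12)&(H<28)&(S>110)&(V>100);n,l,st,ce=cv2.connectedComponentsWithStats(y.astype(np.uint8));print("gold blobs",[tuple(a) for a in st[1:] if a[4]>10])
d=cv2.absdiff(im,cv2.imread("pics/top0.png")).max(2)
for nm,w in dict(mug=(185,230,118,168),bottle=(435,472,105,155),spoon=(268,302,302,380)).items():
    print(nm,"changed px",(d[w[2]:w[3],w[0]:w[1]]>30).sum())
d5=cv2.absdiff(im,cv2.imread("pics/t5.png")).max(2);print("cup vs t5 changed px",(d5[170:250,130:200]>30).sum())
print("brown left on sheet",(mask_of(im)[212:330,452:533]).sum())
E
```

```text
60.35 [-1.5592  0.4047  0.7152  1.83   -0.3071  1.0204 -0.5824] [0.3279 0.4365 0.2486] [ 0.3914  0.0803 -0.06  ]
A off mm (platter axes) [ 0.065  -0.9284] yaw rel 2.9801618635374254 iou err 0.15732462173314998
B off mm (platter axes) [0.2694 0.1734] yaw rel 1.7831577705270192 iou err 0.15244977088473743
C off mm (platter axes) [-0.0355 -0.3972] yaw rel 3.2587407517248863 iou err 0.16524315844518045
D off mm (platter axes) [1.5041 0.0444] yaw rel 6.547662379980956 iou err 0.17033059238127202
bowl (array([ 0.5788, -0.0915]), (137.48025512695312, 135.41845703125))
gold blobs [(np.int32(370), np.int32(207), np.int32(15), np.int32(33), np.int32(276)), (np.int32(362), np.int32(226), np.int32(11), np.int32(10), np.int32(91))]
mug changed px 0
bottle changed px 0
spoon changed px 0
cup vs t5 changed px 0
brown left on sheet 6
```

```bash
python3 -c "
from station import job
print(job.finish_job())"
```

```text
the job is handed in; nothing more can be done
None
```

The job is handed in: all four chocolates are in the unmoved bowl, the empty cup stands upright on the middle of the mat, and the four petits fours stand in the platter (three filling the bowl-side row, one in the other), with the mug, bottle and spoon undisturbed; I viewed 15 pictures, one over the limit of 14.

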